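# Load and index the sleeve fixture

## Robot

A 7-joint arm with a two-finger parallel gripper is mounted at the origin on the work surface. World frame = base frame: x ahead of the robot, y to its left, z up, the work surface at z = 0. Lengths are in mm, angles in rad, forces in N, time in s.
With the tool pointing down it reaches from about 425 to 950 mm from the base axis. Payload 4.7 kg.
Tool frame: the origin (TCP) lies midway between the tips of the shut fingers; the grasp point (between the pads) lies grip_depth behind it (grip_depth is the distance from the TCP to the grasp point, in mm); z points along the fingers, y is the direction in which the jaws open and shut (so a half turn about z gives the same grasp; the last joint's range is limited). The gripper opens to 87 mm and grips with 3 to 60 N. Pads are 19 mm wide; open, the fingers measure 117 mm over their backs; the gripper's body (75 mm by 190 mm) begins 51 mm behind the grasp point.
Start: joints at [1.139, 0.469, -0.049, 1.532, 0.024, 1.141, -0.082], TCP at [264.644, -620.977, 222.573] pointing down, gripper open.
Joint ranges: [-2.59, 2.59], [-0.33, 1.99], [-1.39, 1.29], [0.1, 2.45], [-1.04, 4.18], [0.21, 1.99], [-2.66, 2.66]. Speed limits (rad/s): [2.57, 2.57, 3.14, 3.14, 3.14, 3.14, 3.14].

## Interface

Orientations are given as a rotation vector (axis times angle).
In Python, from bench import * gives the robot as it stands.
- The arm moves only by the shell command python3 -m inch 'ROWS' [FORCE]. ROWS is JSON, one flat list of numbers, 7 for each row, row after row: the shift along the tool's x, y, z in mm, then the turn, a rotation vector about the tool's x, y, z in degrees, then the closure, from 0 (fully open) to 1 (shut). In form: [tx, ty, tz, ax, ay, az, fingers, tx, ty, tz, ax, ay, az, fingers, ...]. A call has 1 to 8 rows; each row is the pose to reach, as a shift and turn from the pose commanded when the call began, along the tool's axes at that moment; what a row does not reach only later rows make up. A row lasts 1/8 s, in which the tool goes at most 62.5 mm and 10.7 degrees, less where a joint would pass 70% of its speed; a pose out of reach is approached as far as the arm can. A call with a gripper value outside its range is refused whole. The fingers move at their own pace and stop on an object; FORCE is the grip in N (left out, the last holds). Time passes only in rows, so rows that repeat a pose let the fingers close. It gives the time, the measured TCP pose, the force and the opening at its end, in the units of the state.
- get_obs(): the state, without advancing time (a new reading comes with each control period).
- capture(name): name is "side" or "top"; returns a dict with "frame" (384x512x3 uint8, blue, green, red), "z_map" (384x512 float32, mm along the optical axis (not along the pixel's ray), 0 where there is no reading), "K" (3x3 intrinsics, pixels), "k1" (the pictures are not rectified: a ray, as slopes to the right and down, at radius r is drawn at 1 + k1 r^2 times it, then the intrinsics apply), "extrinsics" (4x4, takes a point from camera to world coordinates). Camera axes: x right, y up, looking along -z (the intrinsics and any distortion apply to the point x, -y, -z); pixel columns grow to the right and rows downward; lengths in mm; the calibration is good to about 2 mm. A picture is of the moment at which its call begins.
- sign_off(): hands the job in, once; it reports no verdict.
The state is a dict: "clock": time; "joint_pos": joint angles; "dq": joint speeds; "joint_efforts": joint torques, N m; "tool_pos": TCP position; "ee_rot": TCP orientation; "wrist_force": force on the tool from outside, world axes, zero at the start; "moment": the same for the moment, N m; "grip_width": finger opening in mm.
Only numpy, scipy, OpenCV 4.12 (cv2) and the standard library are available. Lean on these libraries where they do the work, as an engineer would, in place of code of your own. Each camera call takes 0.05 s, during which the arm holds its last target.

## Task

Take the black transit caps off the spigots of the indexing table and put them in the blue bin, and push every brass sleeve fully home on a spigot of its own. Then turn the retaining star clockwise until it is locked with its arms over the spigots, and only after that turn the table by its crank pin a quarter turn anticlockwise to its far stop. Leave the jar and the valve block where they stand.

Things in the scene. Friction and masses are not known exactly. Their poses are not given: they have to be found in the camera images.
- fixture: Fixed round grey base, 200 mm across and 30 mm high, of an indexing table; origin at the centre of its underside. On it turns an aluminium disc, 230 mm across, its top face 50 mm above the bench. The base itself may stand at any yaw up to 0.35 rad.
- turntable (a joint): Angle of the aluminium disc on its base, rad, growing anticlockwise seen from above; starts at 0 (loading stop) and ends at 1.571 (a quarter turn on, far stop). Slight drag (about 0.15 N m), stays where it is left.
- hub (a point): Point on the disc's axis at the height of its top face (z = 50 mm).
- pin_top (a point): Centre of the upper end of the upright round steel crank pin by which the disc is turned: 14 mm across, 60 mm tall above the disc's top face, 105 mm from the disc's axis, halfway (45 degrees) between spigot_3 and spigot_4. Turns with the disc.
- star (a joint): Angle of the captive four-armed steel retaining star on the hub, relative to the disc, rad, growing CLOCKWISE seen from above. Near 0: open, its arms lie midway between the spigots; 0.785 (stop): locked, each arm lies over a spigot. About 0.06 N m of drag, stays where it is left.
- star_grip (a point): Grip point of the star on the hub axis, 117 mm above the bench, in a black grip bar 44 mm long (point x), 12 mm thick (point y), 94 to 128 mm above the bench; turns with the star. The four arms run along this point's x and y axes, reach 64 mm from the axis, are 14 mm wide and lie 88 to 94 mm above the bench, 4 mm clear of a sleeve fully home.
- spigot_1 (a point): Foot centre of a brass spigot, on the disc's top face (z = 50 mm), 70 mm from the disc's axis towards the disc's own +x. The spigot is 22 mm across and 24 mm tall with a 5 mm tapered tip (14 mm across at the top). A sleeve fully home has its underside at this point.
- spigot_2 (a point): Foot centre of a brass spigot, on the disc's top face (z = 50 mm), 70 mm from the disc's axis towards the disc's own +y. The spigot is 22 mm across and 24 mm tall with a 5 mm tapered tip (14 mm across at the top). A sleeve fully home has its underside at this point.
- spigot_3 (a point): Foot centre of a brass spigot, on the disc's top face (z = 50 mm), 70 mm from the disc's axis towards the disc's own -x. The spigot is 22 mm across and 24 mm tall with a 5 mm tapered tip (14 mm across at the top). A sleeve fully home has its underside at this point.
- spigot_4 (a point): Foot centre of a brass spigot, on the disc's top face (z = 50 mm), 70 mm from the disc's axis towards the disc's own -y. The spigot is 22 mm across and 24 mm tall with a 5 mm tapered tip (14 mm across at the top). A sleeve fully home has its underside at this point.
- sleeve_1: Plain brass sleeve (tube open at both ends), 40 mm outside, bore 24 mm, 34 mm tall, 120 g or so, standing upright on a paper sheet on the bench; origin at the centre of its underside, z along its bore. May be absent.
- sleeve_2: Plain brass sleeve (tube open at both ends), 40 mm outside, bore 24 mm, 34 mm tall, 120 g or so, standing upright on a paper sheet on the bench; origin at the centre of its underside, z along its bore. May be absent.
- sleeve_3: Plain brass sleeve (tube open at both ends), 40 mm outside, bore 24 mm, 34 mm tall, 120 g or so, standing upright on a paper sheet on the bench; origin at the centre of its underside, z along its bore. May be absent.
- sleeve_4: Plain brass sleeve (tube open at both ends), 40 mm outside, bore 24 mm, 34 mm tall, 120 g or so, standing upright on a paper sheet on the bench; origin at the centre of its underside, z along its bore. May be absent.
- cap_1: Black plastic transit cap, 34 mm across, 34 mm tall, closed on top (its skirt 24 mm deep fits over a spigot), sitting loosely over spigot_1 at the start, about 20 g; origin at the centre of its open underside. May be absent.
- cap_2: Black plastic transit cap, 34 mm across, 34 mm tall, closed on top (its skirt 24 mm deep fits over a spigot), sitting loosely over spigot_2 at the start, about 20 g; origin at the centre of its open underside. May be absent.
- cap_3: Black plastic transit cap, 34 mm across, 34 mm tall, closed on top (its skirt 24 mm deep fits over a spigot), sitting loosely over spigot_3 at the start, about 20 g; origin at the centre of its open underside. May be absent.
- cap_4: Black plastic transit cap, 34 mm across, 34 mm tall, closed on top (its skirt 24 mm deep fits over a spigot), sitting loosely over spigot_4 at the start, about 20 g; origin at the centre of its open underside. May be absent.
- bin: Fixed blue open bin, 150 mm (its x) by 130 mm (its y), 55 mm high, walls and floor 4 mm; origin at the centre of its underside.
- jar: Closed jar, 52 mm across, 60 mm tall: bystander. Origin at the centre of its underside.
- valve_block: Heavy brass valve block 85 x 75 x 70 mm: bystander. Origin at the centre of its underside.
Mind the look-alikes: they are no part of the job. Leave any green or pink look-alike of the cap_3 alone.

How it is judged (in metres and radians):
On the way, in this order (a step that is already met when the one before it is completed fails the run):
1. caps in the bin and every sleeve fully home on a spigot, star still open (x of cap_1 in the frame of bin between -0.075 and 0.075 m and y of cap_1 in the frame of bin between -0.065 and 0.065 m and z of each of cap_1, cap_2, cap_3, cap_4 in the frame of bin below 0.055 m and x of cap_2 in the frame of bin between -0.075 and 0.075 m and y of cap_2 in the frame of bin between -0.065 and 0.065 m and x of cap_3 in the frame of bin between -0.075 and 0.075 m and y of cap_3 in the frame of bin between -0.065 and 0.065 m and x of cap_4 in the frame of bin between -0.075 and 0.075 m and y of cap_4 in the frame of bin between -0.065 and 0.065 m and ((distance between sleeve_1 and spigot_1 below 0.004 m and angle between sleeve_1's own z axis and vertical below 0.08 rad) or (distance between sleeve_1 and spigot_2 below 0.004 m and angle between sleeve_1's own z axis and vertical below 0.08 rad) or (distance between sleeve_1 and spigot_3 below 0.004 m and angle between sleeve_1's own z axis and vertical below 0.08 rad) or (distance between sleeve_1 and spigot_4 below 0.004 m and angle between sleeve_1's own z axis and vertical below 0.08 rad)) and ((distance between sleeve_2 and spigot_1 below 0.004 m and angle between sleeve_2's own z axis and vertical below 0.08 rad) or (distance between sleeve_2 and spigot_2 below 0.004 m and angle between sleeve_2's own z axis and vertical below 0.08 rad) or (distance between sleeve_2 and spigot_3 below 0.004 m and angle between sleeve_2's own z axis and vertical below 0.08 rad) or (distance between sleeve_2 and spigot_4 below 0.004 m and angle between sleeve_2's own z axis and vertical below 0.08 rad)) and ((distance between sleeve_3 and spigot_1 below 0.004 m and angle between sleeve_3's own z axis and vertical below 0.08 rad) or (distance between sleeve_3 and spigot_2 below 0.004 m and angle between sleeve_3's own z axis and vertical below 0.08 rad) or (distance between sleeve_3 and spigot_3 below 0.004 m and angle between sleeve_3's own z axis and vertical below 0.08 rad) or (distance between sleeve_3 and spigot_4 below 0.004 m and angle between sleeve_3's own z axis and vertical below 0.08 rad)) and ((distance between sleeve_4 and spigot_1 below 0.004 m and angle between sleeve_4's own z axis and vertical below 0.08 rad) or (distance between sleeve_4 and spigot_2 below 0.004 m and angle between sleeve_4's own z axis and vertical below 0.08 rad) or (distance between sleeve_4 and spigot_3 below 0.004 m and angle between sleeve_4's own z axis and vertical below 0.08 rad) or (distance between sleeve_4 and spigot_4 below 0.004 m and angle between sleeve_4's own z axis and vertical below 0.08 rad)) and value of joint star below 0.5 rad), for 0.2 s.
2. star locked, table not yet turned (value of joint star above 0.7 rad and value of joint turntable below 0.8 rad), for 0.2 s.
3. table at its far stop (value of joint turntable above 1.5 rad), for 0.2 s.
At the end, for the whole second after the job is handed in: Every sleeve present is upright (0.08 rad) with its underside within 4 mm of the foot of a spigot; the caps present lie in the bin; the star is locked (over 0.70 rad) and the table at its far stop (over 1.50 rad), all at rest and released (((distance between sleeve_1 and spigot_1 below 0.004 m and angle between sleeve_1's own z axis and vertical below 0.08 rad) or (distance between sleeve_1 and spigot_2 below 0.004 m and angle between sleeve_1's own z axis and vertical below 0.08 rad) or (distance between sleeve_1 and spigot_3 below 0.004 m and angle between sleeve_1's own z axis and vertical below 0.08 rad) or (distance between sleeve_1 and spigot_4 below 0.004 m and angle between sleeve_1's own z axis and vertical below 0.08 rad)) and ((distance between sleeve_2 and spigot_1 below 0.004 m and angle between sleeve_2's own z axis and vertical below 0.08 rad) or (distance between sleeve_2 and spigot_2 below 0.004 m and angle between sleeve_2's own z axis and vertical below 0.08 rad) or (distance between sleeve_2 and spigot_3 below 0.004 m and angle between sleeve_2's own z axis and vertical below 0.08 rad) or (distance between sleeve_2 and spigot_4 below 0.004 m and angle between sleeve_2's own z axis and vertical below 0.08 rad)) and ((distance between sleeve_3 and spigot_1 below 0.004 m and angle between sleeve_3's own z axis and vertical below 0.08 rad) or (distance between sleeve_3 and spigot_2 below 0.004 m and angle between sleeve_3's own z axis and vertical below 0.08 rad) or (distance between sleeve_3 and spigot_3 below 0.004 m and angle between sleeve_3's own z axis and vertical below 0.08 rad) or (distance between sleeve_3 and spigot_4 below 0.004 m and angle between sleeve_3's own z axis and vertical below 0.08 rad)) and ((distance between sleeve_4 and spigot_1 below 0.004 m and angle between sleeve_4's own z axis and vertical below 0.08 rad) or (distance between sleeve_4 and spigot_2 below 0.004 m and angle between sleeve_4's own z axis and vertical below 0.08 rad) or (distance between sleeve_4 and spigot_3 below 0.004 m and angle between sleeve_4's own z axis and vertical below 0.08 rad) or (distance between sleeve_4 and spigot_4 below 0.004 m and angle between sleeve_4's own z axis and vertical below 0.08 rad)) and x of cap_1 in the frame of bin between -0.075 and 0.075 m and y of cap_1 in the frame of bin between -0.065 and 0.065 m and z of each of cap_1, cap_2, cap_3, cap_4 in the frame of bin below 0.055 m and x of cap_2 in the frame of bin between -0.075 and 0.075 m and y of cap_2 in the frame of bin between -0.065 and 0.065 m and x of cap_3 in the frame of bin between -0.075 and 0.075 m and y of cap_3 in the frame of bin between -0.065 and 0.065 m and x of cap_4 in the frame of bin between -0.075 and 0.075 m and y of cap_4 in the frame of bin between -0.065 and 0.065 m and value of joint star above 0.7 rad and value of joint turntable above 1.5 rad and velocity of joint turntable below 0.05 rad/s and linear speed of each of sleeve_1, sleeve_2, sleeve_3, sleeve_4, cap_1, cap_2, cap_3, cap_4 below 0.02 m/s); the robot touches nothing.
It fails at once if the jar was moved more than 40 mm or tipped (distance of jar from where it was at the start of the episode above 0.04 m or angle between jar's own z axis and vertical above 0.5 rad).
It fails at once if the valve block was moved more than 40 mm or tipped (distance of valve_block from where it was at the start of the episode above 0.04 m or angle between valve_block's own z axis and vertical above 0.5 rad).
Of sleeve_1, sleeve_2, sleeve_3, sleeve_4 only 3 to 4 are there at a start; the rules pass over those that are not, and their reading is None.
Of cap_1, cap_2, cap_3, cap_4 only 2 to 4 are there at a start; the rules pass over those that are not, and their reading is None.
At some moment in a run one of sleeve_1, sleeve_2, sleeve_3, sleeve_4 may be knocked a few centimetres aside while the robot is not near it.
It also fails if it takes over 210 s, if anything falls off the work surface, if the arm or the gripper's body presses on something with over 40 N, if the wrist force passes 120 N, or if a joint passes its speed limit or range.

## Working session

There is one attempt and no reset: what is moved stays moved. The work goes in short steps, Python scripts to look and compute and a shell command to move; the robot and the scene stay as the last step left them, time stands still between calls to the robot, and variables do not carry over. Pictures are saved under pics/ and viewed, and the job is handed in when it is done.

```bash
ls; mkdir -p pics; python3 - <<'E'
from bench import *
import cv2
o=get_obs()
for k,v in o.items(): print(k,v)
for n in ("side","top"):
    c=capture(n); cv2.imwrite(f"pics/{n}0.png",c["frame"]); print(n,c["K"],c["k1"],c["extrinsics"],c["z_map"].min(),c["z_map"].max())
E
```

```text
pics
clock 0.0
joint_pos [ 1.13911672  0.46943444 -0.04857694  1.53371286  0.02409216  1.14099094
 -0.08225806]
dq [-1.69892168e-03 -7.61901239e-04 -8.27531458e-04 -1.95733503e-04
 -1.31481112e-03  6.63552537e-04  1.05599640e-05]
joint_efforts [-4.45649107e-05 -5.07981956e+01 -8.11664038e-02 -2.36155987e+01
 -6.14765030e-02  3.79952230e-02  1.82027529e-04]
tool_pos [ 264.34656198 -620.42233852  221.49607676]
ee_rot [-3.07621620e+00 -6.28119727e-01  7.28385979e-04]
wrist_force [ 0.24057136 -0.07207758  0.59018004]
moment [ 0.00442417 -0.01310066  0.0240709 ]
grip_width 87.13469725082064
side [[484.397911     0.         259.76251945]
 [  0.         484.397911   191.94175782]
 [  0.           0.           1.        ]] -0.021958987471814195 [[-8.24972031e-01  3.38766581e-01 -4.52391812e-01 -6.63387080e+01]
 [-5.65113159e-01 -5.06139444e-01  6.51513608e-01  8.13895996e+02]
 [-8.26230264e-03  7.93133070e-01  6.08992337e-01  8.84749928e+02]
 [ 0.00000000e+00  0.00000000e+00  0.00000000e+00  1.00000000e+00]] 0.0 3999.9841
top [[396.91795298   0.         254.69801932]
 [  0.         396.91795298 190.86872927]
 [  0.           0.           1.        ]] -0.14259310998687244 [[-2.36052123e-02  9.96125239e-01 -8.47189622e-02  4.24427556e+02]
 [-9.99627460e-01 -2.46795303e-02 -1.16560052e-02 -1.04446795e+01]
 [-1.37016651e-02  8.44122585e-02  9.96336708e-01  1.35217433e+03]
 [ 0.00000000e+00  0.00000000e+00  0.00000000e+00  1.00000000e+00]] 0.0 2244.5435
```

View pics/side0.png

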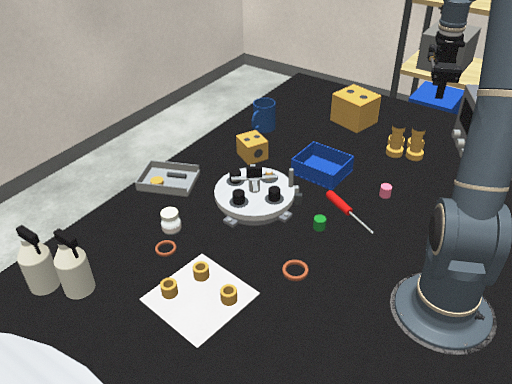

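View pics/top0.png

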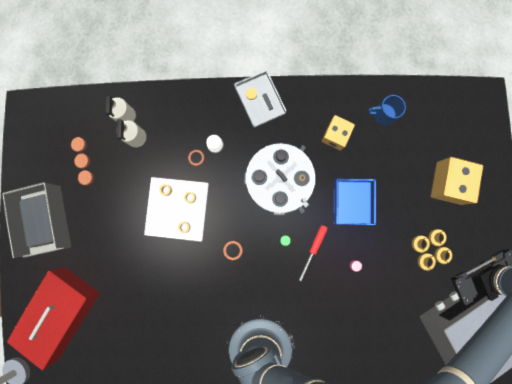

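The top view shows the table at about (280,178) with black caps at (281,156), (260,177) and (280,199). There is a bare spigot at (302,177) and the bin is at (355,202). Three sleeves stand on the paper at (166,189), (190,197) and (185,227). Next I'll measure these.

```bash
cat > h.py <<'E'
from bench import *
import cv2, numpy as np
from scipy.spatial.transform import Rotation as R
def ray(c,uv):
    uv=np.asarray(uv,float).reshape(-1,1,2)
    n=cv2.undistortPoints(uv,c["K"],np.array([c["k1"],0,0,0.]),None,None,None).reshape(-1,2) if False else cv2.undistortPoints(uv,c["K"],np.array([c["k1"],0,0,0.])).reshape(-1,2)
    d=np.c_[n[:,0],-n[:,1],-np.ones(len(n))]
    E=c["extrinsics"]; return E[:3,3],d@E[:3,:3].T
def onplane(c,uv,z):
    o,d=ray(c,uv); return o+d*((z-o[2])/d[:,2])[:,None]
def cloud(c):
    h,w=c["z_map"].shape; u,v=np.meshgrid(np.arange(w),np.arange(h))
    o,d=ray(c,np.c_[u.ravel(),v.ravel()]); return (o+d*c["z_map"].reshape(-1,1)).reshape(h,w,3)
def proj(c,P):
    P=np.atleast_2d(P); E=c["extrinsics"]; q=(P-E[:3,3])@E[:3,:3]; n=q[:,:2]/-q[:,2:]; n[:,1]*=-1
    r2=(n**2).sum(1,keepdims=True); n=n*(1+c["k1"]*r2); return n@c["K"][:2,:2].T+c["K"][:2,2]
def crop(c,x0,y0,x1,y1,s,name):
    cv2.imwrite("pics/"+name,cv2.resize(c["frame"][y0:y1,x0:x1],None,fx=s,fy=s,interpolation=cv2.INTER_CUBIC))
E
python3 - <<'E'
from h import *
c=capture("top"); s=capture("side")
crop(c,230,130,390,240,5,"t1.png"); crop(s,200,130,360,240,5,"s1.png"); crop(c,135,165,225,250,6,"t2.png")
P=cloud(c); Q=cloud(s)
for uv in [(281,156),(260,177),(280,199),(302,177),(250,178),(280,145),(305,205),(280,177),(355,202),(214,144),(338,132),(166,189),(150,210),(230,300)]:
    print(uv,P[uv[1],uv[0]].round(1))
E
```

```text
(281, 156) [643.4 -83.4  83.2]
(260, 177) [576.9 -13.7  81.1]
(280, 199) [504.2 -76.   82.6]
(302, 177) [ 577.1 -152.4   51.2]
(250, 178) [578.8  19.4  45.1]
(280, 145) [686.4 -83.1  49.9]
(305, 205) [ 484.7 -159.8   45.5]
(280, 177) [572.5 -76.9 104.7]
(355, 202) [ 492.4 -337.2    2.6]
(214, 144) [693.4 135.8  61. ]
(338, 132) [ 721.  -274.6   74. ]
(166, 189) [ 5.535e+02  3.118e+02 -4.000e-01]
(150, 210) [482.1 369.   -1.8]
(230, 300) [172.7  96.9   8.7]
```

View pics/t1.png

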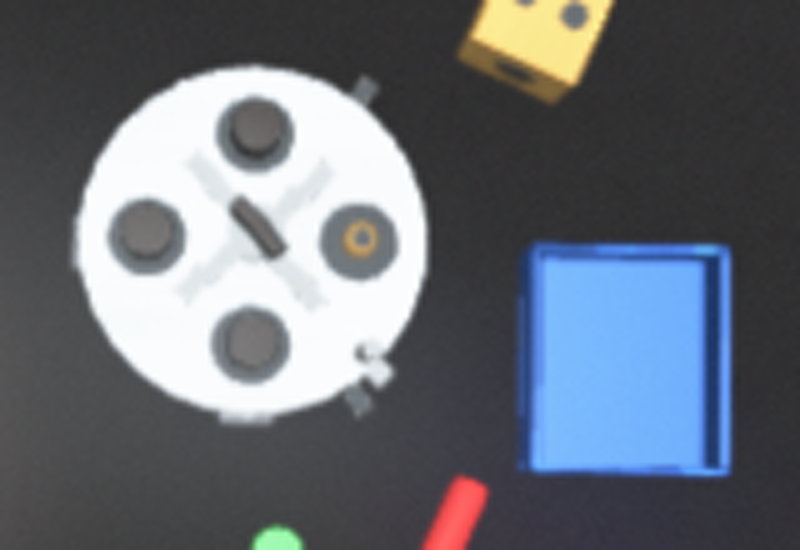

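View pics/s1.png

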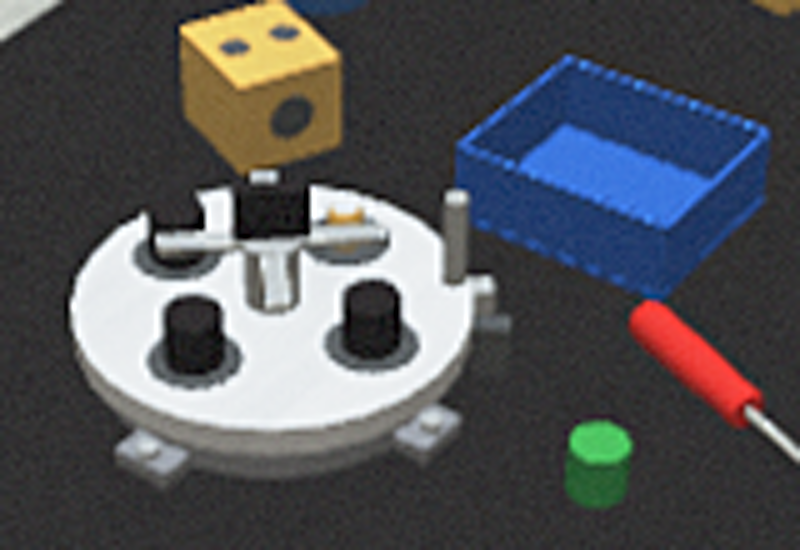

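View pics/t2.png

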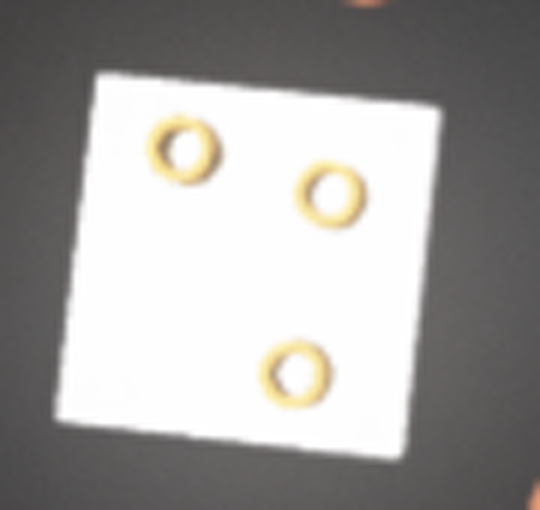

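The zoomed crops show the pin at about (304,200) in the top view and the star open, with its grip bar at about (282,175). The jar, block, and the green and pink look-alikes are all clear of the table.

```bash
python3 - <<'E'
import bench; print([n for n in dir(bench) if n[0]!='_'])
from h import *
for k in ("grip_depth",):
    print(k, getattr(bench,k,None))
c=capture("top"); s=capture("side")
def blobs(m,amin):
    n,l,st,ce=cv2.connectedComponentsWithStats(m.astype(np.uint8)); return [(ce[i],st[i],l==i) for i in range(1,n) if st[i,4]>=amin]
# disc via white mask contour, plane z=50
im=c["frame"].astype(int); P=cloud(c)
# depth-based disc
m=(abs(P[...,2]-50)<6)&(np.hypot(P[...,0]-575,P[...,1]+80)<140)
pts=P[m][:,:2]; 
cn,_=cv2.findContours(m.astype(np.uint8),cv2.RETR_EXTERNAL,cv2.CHAIN_APPROX_NONE)
cn=max(cn,key=cv2.contourArea)[:,0]
w=onplane(c,cn,50); (x,y),r=cv2.minEnclosingCircle(w[:,:2].astype(np.float32)); 
A=np.c_[2*w[:,:2],np.ones(len(w))]; b=(w[:,:2]**2).sum(1); sol=np.linalg.lstsq(A,b,rcond=None)[0]
print("disc depth",x,y,r,"lsq",sol[:2],np.sqrt(sol[2]+sol[:2]@sol[:2]))
g=im.min(2); mw=(g>150)&(np.hypot(P[...,0]-575,P[...,1]+80)<150)
cn,_=cv2.findContours(mw.astype(np.uint8),cv2.RETR_EXTERNAL,cv2.CHAIN_APPROX_NONE); cn=max(cn,key=cv2.contourArea); cn=cv2.convexHull(cn)[:,0]
w=onplane(c,cn,50); A=np.c_[2*w[:,:2],np.ones(len(w))]; b=(w[:,:2]**2).sum(1); sol=np.linalg.lstsq(A,b,rcond=None)[0]
hub=sol[:2]; print("disc white",hub,np.sqrt(sol[2]+hub@hub))
# caps by height 78..90
for cam,nm in((c,"top"),(s,"side")):
    Q=cloud(cam)
    m=(Q[...,2]>78)&(Q[...,2]<86.5)&(np.hypot(Q[...,0]-hub[0],Q[...,1]-hub[1])<95)&(cam["frame"].max(2)<130)
    for ce,st,l in blobs(m,15):
        p=onplane(cam,ce,84)[0]; d=p[:2]-hub; print(nm,"cap",ce.round(1),st[4],p.round(1),"r",np.hypot(*d).round(1),"ang",np.degrees(np.arctan2(d[1],d[0])).round(1), Q[l].mean(0).round(1))
    m=(Q[...,2]>100)&(Q[...,2]<135)&(np.hypot(Q[...,0]-hub[0],Q[...,1]-hub[1])<125)
    for ce,st,l in blobs(m,3):
        pp=Q[l]; d=pp[:,:2].mean(0)-hub; print(nm,"high",ce.round(1),st[4],pp.mean(0).round(1),pp[:,2].max().round(1),"r",np.hypot(*d).round(1),np.degrees(np.arctan2(d[1],d[0])).round(1))
        if st[4]>10:
            u=onplane(cam,np.c_[np.nonzero(l)[1],np.nonzero(l)[0]],128)[:,:2]; print("   bar rect",cv2.minAreaRect(u.astype(np.float32)))
    # sleeves
    m=(Q[...,2]>25)&(Q[...,2]<38)&(Q[...,0]>400)&(Q[...,0]<660)&(Q[...,1]>180)&(Q[...,1]<420)
    for ce,st,l in blobs(m,10):
        cn=cv2.convexHull(np.c_[np.nonzero(l)[1],np.nonzero(l)[0]])[:,0]
        w=onplane(cam,cn,34); (x,y),r=cv2.minEnclosingCircle(w[:,:2].astype(np.float32)); A=np.c_[2*w[:,:2],np.ones(len(w))]; b=(w[:,:2]**2).sum(1); so=np.linalg.lstsq(A,b,rcond=None)[0]
        print(nm,"sleeve",ce.round(1),st[4],np.round([x,y,r],1),"lsq",so[:2].round(1),np.sqrt(so[2]+so[:2]@so[:2]).round(1),Q[l][:,2].max().round(1))
    # bin
    m=(cam["frame"][...,0].astype(int)-cam["frame"][...,2]>60)&(Q[...,0]>400)&(Q[...,0]<620)&(Q[...,1]<-200)&(Q[...,1]>-420)
    for ce,st,l in blobs(m,200):
        l=l&(Q[...,2]>48); u=Q[l][:,:2]; print(nm,"bin",cv2.minAreaRect(u.astype(np.float32)),Q[l][:,2].mean())
E
```

```text
['IKError', 'capture', 'get_obs', 'grip_depth', 'sign_off']
grip_depth 18.700000000000003
disc depth 573.4345092773438 -84.0634536743164 121.0118637084961 lsq [578.14561609 -79.50351144] 112.53317925918965
disc white [575.78912638 -81.19474694] 116.43659731588905
top cap [280.9 154.3] 70 [648.7 -83.2  84. ] r 73.0 ang -1.6 [648.9 -83.3  82.8]
top cap [258.7 175.4] 70 [581.8  -9.8  84. ] r 71.6 ang 85.2 [581.9  -9.8  82.8]
top cap [279.8 197.6] 73 [508.6 -75.5  84. ] r 67.4 ang 175.2 [508.7 -75.6  83. ]
top high [281.  174.6] 68 [577.7 -79.  124.7] 132.0 r 2.9 47.9
   bar rect ((577.2914428710938, -78.67903137207031), (43.13776397705078, 14.805116653442383), 37.99423599243164)
top high [304.  198.9] 20 [ 501.1 -150.1  107.7] 113.7 r 101.6 -137.3
   bar rect ((499.5221252441406, -147.9352569580078), (12.452516555786133, 12.392654418945312), 88.54927825927734)
top sleeve [164.5 188.8] 75 [551.7 308.6  20.5] lsq [550.9 308.4] 19.9 37.3
top sleeve [189.2 196.6] 64 [523.2 226.2  19.4] lsq [523.2 225.4] 18.4 37.1
top sleeve [183.6 226.6] 75 [423.1 245.2  20.3] lsq [422.4 245. ] 19.7 38.0
to
[... 405 characters left out ...]
.  -77.5 117.2] 132.5 r 4.6 126.7
   bar rect ((563.945556640625, -65.43865966796875), (41.36330795288086, 52.19168472290039), 35.70452880859375)
side high [290.9 170.1] 24 [ 495.4 -149.   107.4] 112.6 r 105.2 -139.9
   bar rect ((480.54815673828125, -124.00460815429688), (10.913092613220215, 19.324565887451172), 31.666841506958008)
side sleeve [200.  267.3] 154 [517.6 229.7  22.9] lsq [517.2 229.1] 21.5 37.5
side sleeve [167.7 284.1] 172 [544.7 312.7  23.1] lsq [544.6 312.5] 21.8 37.3
side sleeve [227.8 290.8] 169 [416.5 249.9  23.2] lsq [416.9 250. ] 21.5 37.9
side bin ((489.12591552734375, -329.13360595703125), (140.47674560546875, 152.63400268554688), 86.99181365966797) 53.13226017646514
```

```bash
cat >> h.py <<'E'
def go(x,y,z,yaw):
    """x,y,z: TCP target mm (grasp pt is 18.7 above); yaw: angle of tool x in world deg (mod 180)"""
    o=get_obs(); r0=R.from_rotvec(o["ee_rot"]); M=r0.as_matrix(); cur=np.degrees(np.arctan2(M[1,0],M[0,0]))
    best=min((yaw-360,yaw-180,yaw,yaw+180,yaw+360),key=lambda a:abs(a-cur)); a=np.radians(best)
    T=np.array([[np.cos(a),np.sin(a),0],[np.sin(a),-np.cos(a),0],[0,0,-1]])
    t=M.T@(np.array([x,y,z])-o["tool_pos"]); rv=np.degrees((r0.inv()*R.from_matrix(T)).as_rotvec())
    print("t=%.1f"%o["clock"],"now",o["tool_pos"].round(1),"yaw %.1f"%cur,"w",round(o["grip_width"],1),"F",o["wrist_force"].round(1),"M",o["moment"].round(2),"q",o["joint_pos"].round(2))
    print(" row",t.round(1),rv.round(1))
E
python3 -c "
from h import *
go(645.7,-82.2,160,-3)"
```

```text
t=0.3 now [ 264.5 -620.8  222.2] yaw 23.1 w 87.3 F [ 0.3  0.1 -0.4] M [-0.    0.02 -0.01] q [ 1.14  0.47 -0.05  1.53  0.02  1.14 -0.08]
 row [ 561.8 -346.    62.4] [-0.   0.  26.1]
```

```bash
python3 -m inch '[280,-173,0,0,0,13,0.3,280,-173,0,0,0,13,0.3,280,-173,0,0,0,13,0.3,280,-173,0,0,0,13,0.3,280,-173,0,0,0,13,0.3,561.8,-346,0,0,0,26.1,0.3,561.8,-346,0,0,0,26.1,0.3,561.8,-346,0,0,0,26.1,0.3]'; python3 -c "
from h import *
go(645.7,-82.2,160,-3)"
```

```text
clock: 1.3
tool_pos: [552.1, -214.6, 222.8]
ee_rot: [3.14, -0.084, 0.001]
wrist_force: [0.9, -0.7, 0.7]
grip_width: 61.0
t=1.3 now [ 552.1 -214.6  222.8] yaw -3.1 w 61.0 F [ 0.9 -0.7  0.7] M [-0.05 -0.02 -0.02] q [ 0.41  0.34 -0.15  1.73  0.06  1.07 -1.38]
 row [  86.4 -137.2   62.8] [ 0.  -0.  -0.1]
```

```bash
python3 -m inch '[86,-137,30,0,0,0,0.3,86,-137,62,0,0,0,0.3,86,-137,62,0,0,0,0.3,86,-137,62,0,0,0,0.3,86,-137,62,0,0,0,0.3]'; python3 - <<'E'
from h import *
go(645.7,-82.2,59.5,-3)
s=capture("side"); crop(s,190,110,330,230,5,"s2.png"); c=capture("top"); crop(c,230,120,390,240,5,"t3.png")
E
```

```text
clock: 1.92
tool_pos: [644.0, -84.9, 160.6]
ee_rot: [3.139, -0.084, -0.0]
wrist_force: [-0.7, -1.0, 0.7]
grip_width: 61.3
t=1.9 now [644.  -84.9 160.6] yaw -3.1 w 61.3 F [-0.7 -1.   0.7] M [-0.03  0.05  0.03] q [ 0.19  0.49 -0.18  1.66  0.1   1.01 -1.64]
 row [  1.6  -2.9 101.1] [ 0.1  0.  -0.1]
```

View pics/s2.png

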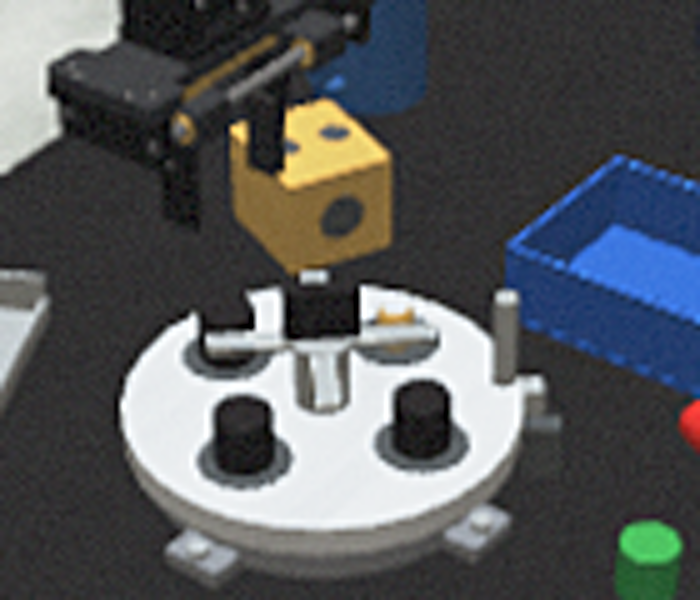

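View pics/t3.png

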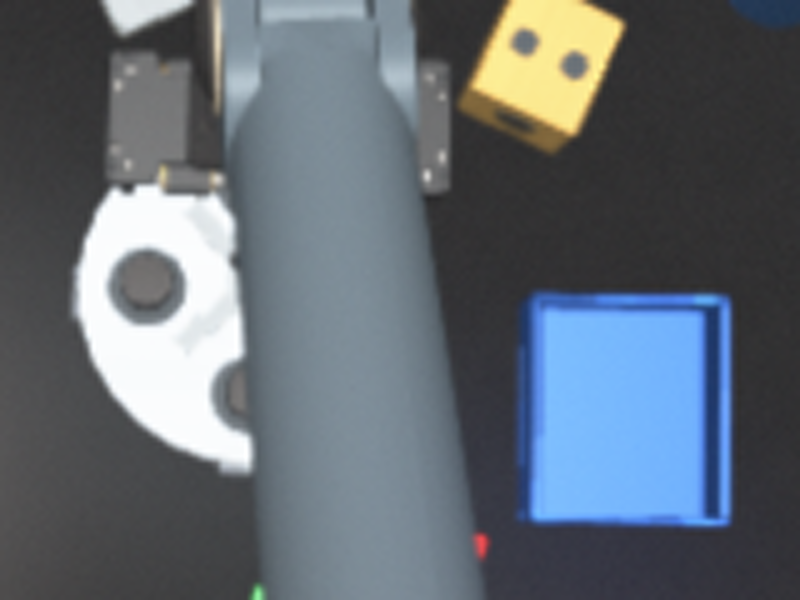

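```bash
python3 - <<'E'
from h import *
o=get_obs(); M=R.from_rotvec(o["ee_rot"]).as_matrix(); s=capture("side"); w=o["grip_width"]/2
for sg in (1,-1):
  for dx in (-9.5,9.5):
    for dy in (w,w+15):
      p=o["tool_pos"]+M[:,1]*sg*dy+M[:,0]*dx
      print(sg,dx,round(dy), ((proj(s,p)[0]-[190,110])*5).round(0))
E
```

```text
1 -9.5 30 [268. 172.]
1 -9.5 45 [285. 161.]
1 9.5 30 [242. 161.]
1 9.5 45 [259. 150.]
-1 -9.5 30 [198. 219.]
-1 -9.5 45 [180. 231.]
-1 9.5 30 [172. 208.]
-1 9.5 45 [154. 220.]
```

```bash
python3 -m inch '[1.6,-2.9,40,0,0,0,0.3,1.6,-2.9,80,0,0,0,0.3,1.6,-2.9,101,0,0,0,0.3,1.6,-2.9,101,0,0,0,0.3,1.6,-2.9,101,0,0,0,0.3]' 10; python3 - <<'E'
from h import *
go(645.7,-82.2,59.5,-3)
s=capture("side"); crop(s,190,110,330,230,5,"s3.png")
E
```

```text
clock: 2.7
tool_pos: [646.8, -82.0, 61.1]
ee_rot: [3.14, -0.085, 0.004]
wrist_force: [0.5, 0.2, 0.2]
grip_width: 61.1
t=2.7 now [646.8 -82.   61.1] yaw -3.1 w 61.1 F [0.5 0.2 0.2] M [0.03 0.06 0.03] q [ 0.18  0.6  -0.17  1.73  0.13  0.82 -1.67]
 row [-1.1  0.3  1.6] [ 0.  -0.2 -0.1]
```

View pics/s3.png

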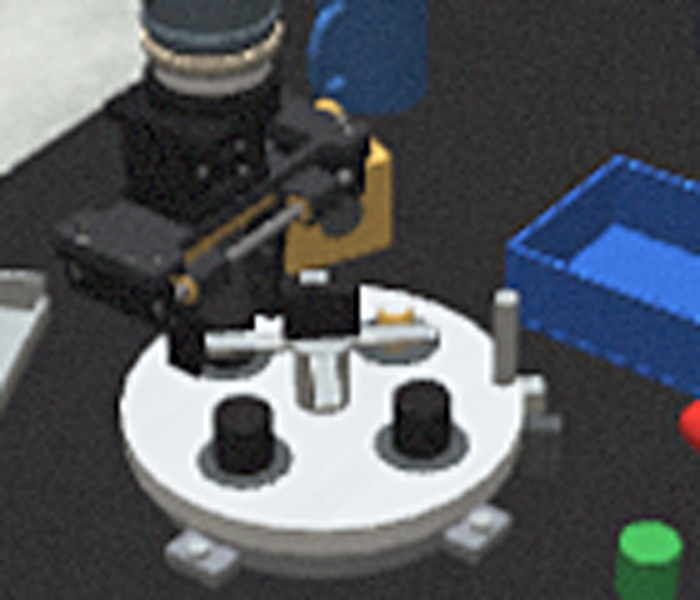

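```bash
python3 -m inch '[-1,0.3,1.6,0,0,0,0.3,-1,0.3,1.6,0,0,0,1,-1,0.3,1.6,0,0,0,1,-1,0.3,1.6,0,0,0,1,-1,0.3,1.6,0,0,0,1,-1,0.3,1.6,0,0,0,1]' 12; python3 -c "
from h import *
go(645.7,-82.2,160,-3)"
```

```text
clock: 3.5
tool_pos: [644.9, -81.7, 58.0]
ee_rot: [3.14, -0.083, -0.0]
wrist_force: [-0.9, -1.4, 1.6]
grip_width: 35.3
t=3.5 now [644.9 -81.7  58. ] yaw -3.0 w 35.3 F [-0.9 -1.4  1.6] M [-0.19  0.13  0.02] q [ 0.18  0.6  -0.17  1.73  0.13  0.82 -1.67]
 row [   0.8    0.5 -102. ] [ 0.  0. -0.]
```

```bash
python3 -m inch '[0,0,-50,0,0,0,1,0,0,-102,0,0,0,1,0,0,-102,0,0,0,1]'; python3 -c "
from h import *
go(492,-283,130,87)"
```

```text
clock: 3.88
tool_pos: [648.2, -81.1, 165.1]
ee_rot: [3.14, -0.083, 0.016]
wrist_force: [0.5, 0.5, -0.0]
grip_width: 35.3
t=3.9 now [648.2 -81.1 165.1] yaw -3.0 w 35.3 F [ 0.5  0.5 -0. ] M [ 0.06  0.05 -0.01] q [ 0.19  0.49 -0.18  1.65  0.1   1.   -1.65]
 row [-145.7  209.8   33.6] [-0.5 -0.5 90. ]
```

```bash
python3 -m inch '[-60,80,0,0,0,-10,1,-110,150,0,0,0,-21,1,-142,209,0,0,0,-32,1,-142,209,0,0,0,-42,1,-142,209,0,0,0,-53,1,-142,209,0,0,0,-64,1,-142,209,0,0,0,-74,1,-142,209,0,0,0,-85,1]'; python3 -c "
from h import *
go(492,-283,22,87)"
```

```text
clock: 4.88
tool_pos: [491.4, -282.1, 158.8]
ee_rot: [-2.371, -2.058, 0.0]
wrist_force: [0.1, -0.5, -0.5]
grip_width: 34.8
t=4.9 now [ 491.4 -282.1  158.8] yaw 81.9 w 34.8 F [ 0.1 -0.5 -0.5] M [-0.04 -0.1   0.02] q [ 0.81  0.4  -0.46  1.84  0.21  0.95  0.11]
 row [ -0.9   0.9 136.8] [-0.1 -0.1 -5.1]
```

```bash
python3 -m inch '[-1,1,60,0,0,-5,1,-1,1,110,0,0,-5,1,-1,1,136,0,0,-5,1,-1,1,136,0,0,-5,1,-1,1,136,0,0,-5,0.4,-1,1,136,0,0,-5,0.4,-1,1,136,0,0,-5,0.4,-1,1,136,0,0,-5,0.4]'; python3 -c "
from h import *
go(578.5,-8.2,150,87)"
```

```text
clock: 5.88
tool_pos: [493.3, -283.7, 24.6]
ee_rot: [2.286, 2.153, 0.001]
wrist_force: [0.2, 0.8, -0.7]
grip_width: 51.5
t=5.9 now [ 493.3 -283.7   24.6] yaw 86.6 w 51.5 F [ 0.2  0.8 -0.7] M [-0.   -0.13  0.05] q [ 0.76  0.58 -0.41  1.93  0.35  0.69  0.08]
 row [ 280.    68.6 -125.4] [ 0.1  0.  -0.4]
```

```bash
python3 -m inch '[0,0,-60,0,0,0,0.4,0,0,-120,0,0,0,0.4,60,15,-135,0,0,0,0.35,120,30,-135,0,0,0,0.3,180,45,-135,0,0,0,0.3,240,58,-135,0,0,0,0.3,280,68.6,-135,0,0,0,0.3,280,68.6,-135,0,0,0,0.3]'; python3 - <<'E'
from h import *
go(578.5,-8.2,59.5,87)
c=capture("top"); crop(c,230,120,390,240,5,"t4.png")
E
```

```text
clock: 6.88
tool_pos: [578.8, -3.2, 159.5]
ee_rot: [-2.279, -2.161, -0.004]
wrist_force: [-0.1, -1.4, 1.3]
grip_width: 61.3
t=6.9 now [578.8  -3.2 159.5] yaw 87.0 w 61.3 F [-0.1 -1.4  1.3] M [-0.05 -0.11  0.01] q [ 0.36  0.43 -0.56  1.81  0.27  0.97 -0.36]
 row [ -5.2  -0.2 100. ] [ 0.1 -0.1 -0. ]
```

View pics/t4.png

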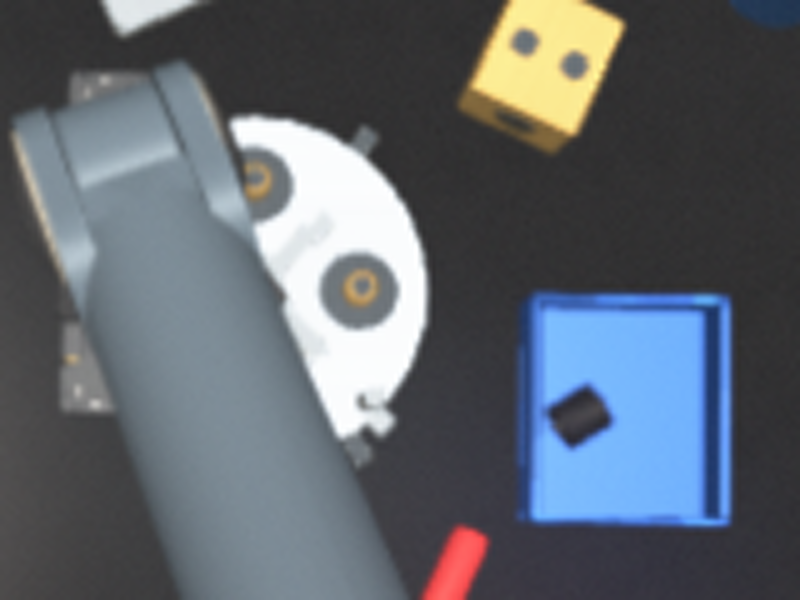

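The first cap is in the bin, lying on its side at about (346,203). Next is cap 2.

```bash
python3 -m inch '[-5,-0.2,40,0,0,0,0.3,-5,-0.2,80,0,0,0,0.3,-5,-0.2,100,0,0,0,0.3,-5,-0.2,100,0,0,0,0.3,-5,-0.2,100,0,0,0,1,-5,-0.2,100,0,0,0,1,-5,-0.2,100,0,0,0,1,-5,-0.2,100,0,0,0,1]'; python3 -c "
from h import *
go(492,-365,160,87)"
```

```text
clock: 7.92
tool_pos: [578.3, -13.3, 59.7]
ee_rot: [2.287, 2.153, 0.001]
wrist_force: [0.2, -0.8, 2.0]
grip_width: 34.8
t=7.9 now [578.3 -13.3  59.7] yaw 86.5 w 34.8 F [ 0.2 -0.8  2. ] M [-0.02  0.02 -0.01] q [ 0.32  0.56 -0.5   1.89  0.36  0.78 -0.43]
 row [-356.3  -64.8 -100.3] [ 0.1  0.  -0.5]
```

```bash
python3 -m inch '[0,0,-60,0,0,0,1,0,0,-102,0,0,0,1,-60,-11,-102,0,0,0,1,-120,-22,-102,0,0,0,1,-180,-33,-102,0,0,0,1,-240,-44,-102,0,0,0,1,-300,-55,-102,0,0,0,1,-356,-65,-102,0,0,0,1]';python3 -m inch '[0,0,0,0,0,0,1,0,0,0,0,0,0,1]'; python3 -c "
from h import *
go(492,-365,22,87)"
```

```text
clock: 8.93
tool_pos: [490.5, -366.9, 161.1]
ee_rot: [2.288, 2.152, -0.0]
wrist_force: [1.5, 0.5, 0.5]
grip_width: 34.9
clock: 9.18
tool_pos: [491.6, -363.9, 160.8]
ee_rot: [-2.287, -2.153, -0.001]
wrist_force: [0.1, 0.4, 0.1]
grip_width: 34.5
t=9.2 now [ 491.6 -363.9  160.8] yaw 86.6 w 34.5 F [0.1 0.4 0.1] M [ 0.02 -0.11  0.01] q [ 0.91  0.47 -0.47  1.74  0.24  1.    0.3 ]
 row [ -1.2   0.5 138.8] [ 0.  -0.1 -0.4]
```

```bash
python3 -m inch '[-1,0.5,60,0,0,0,1,-1,0.5,110,0,0,0,1,-1,0.5,138,0,0,0,1,-1,0.5,138,0,0,0,1,-1,0.5,138,0,0,0,0.4,-1,0.5,138,0,0,0,0.4,-1,0.5,138,0,0,0,0.4,-1,0.5,20,0,0,0,0.4]'; python3 -c "
from h import *
go(505.1,-74.2,160,-3);go(505.1,-74.2,160,177)"
```

```text
clock: 10.18
tool_pos: [488.7, -364.3, 82.3]
ee_rot: [-2.281, -2.147, 0.003]
wrist_force: [0.4, -0.7, 0.8]
grip_width: 51.7
t=10.2 now [ 488.7 -364.3   82.3] yaw 86.5 w 51.7 F [ 0.4 -0.7  0.8] M [-0.15 -0.15 -0.  ] q [ 0.89  0.56 -0.44  1.8   0.3   0.86  0.25]
 row [291.   -1.8 -76.2] [-0.6  0.1 89.5]
t=10.2 now [ 488.7 -364.3   82.3] yaw 86.5 w 51.7 F [ 0.4 -0.7  0.8] M [-0.15 -0.15 -0.  ] q [ 0.89  0.56 -0.44  1.8   0.3   0.86  0.25]
 row [291.   -1.8 -76.2] [-0.6  0.1 89.5]
```

```bash
python3 -m inch '[0,0,-15,0,0,0,0.4,50,0,-22,0,0,10,0.3,100,0,-22,0,0,21,0.3,160,-1,-22,0,0,32,0.3,220,-1,-22,0,0,42,0.3,270,-1,-22,0,0,53,0.3,290,-1,-22,0,0,64,0.3,290,-1,-22,0,0,74,0.3]'; python3 -c "
from h import *
go(505.1,-74.2,160,-3)"
```

```text
clock: 11.18
tool_pos: [508.5, -73.6, 107.8]
ee_rot: [-3.122, -0.341, -0.001]
wrist_force: [0.6, -0.3, -1.1]
grip_width: 61.2
t=11.2 now [508.5 -73.6 107.8] yaw 12.5 w 61.2 F [ 0.6 -0.3 -1.1] M [0.01 0.03 0.05] q [ 0.25  0.36 -0.23  2.02  0.11  0.78 -1.4 ]
 row [ -3.4  -0.1 -52.2] [-0.  -0.  15.5]
```

```bash
python3 -m inch '[-3,0,0,0,0,10,0.3,-3,0,0,0,0,15.5,0.3,-3,0,0,0,0,15.5,0.3]'; python3 - <<'E'
from h import *
go(505.1,-74.2,59.5,-3)
s=capture("side"); crop(s,200,130,340,250,5,"s5.png"); 
E
```

```text
clock: 11.55
tool_pos: [505.4, -76.8, 107.7]
ee_rot: [3.14, -0.079, 0.001]
wrist_force: [-0.4, 1.0, -0.3]
grip_width: 60.8
t=11.6 now [505.4 -76.8 107.7] yaw -2.9 w 60.8 F [-0.4  1.  -0.3] M [0.04 0.03 0.02] q [ 0.21  0.35 -0.17  2.03  0.08  0.77 -1.63]
 row [-0.5 -2.6 48.2] [ 0.  -0.   0.1]
```

View pics/s5.png

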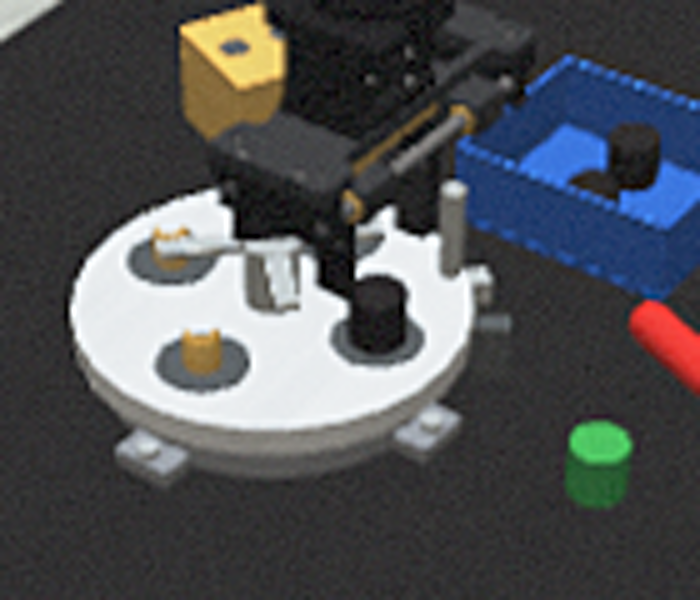

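```bash
python3 - <<'E'
from h import *
s=capture("side"); Q=cloud(s)
n=0
m=(Q[...,2]>78)&(Q[...,2]<86.5)&(np.hypot(Q[...,0]-502,Q[...,1]+76)<25)&(s["frame"].max(2)<130)
l=m; ce=np.array([np.nonzero(l)[1].mean(),np.nonzero(l)[0].mean()]); print(ce,l.sum(),onplane(s,ce,84))
m=(abs(Q[...,2]-107)<8)&(np.hypot(Q[...,0]-495,Q[...,1]+150)<25); print("pin",m.sum(),Q[m].mean(0),np.nonzero(m)[1].mean(),np.nonzero(m)[0].mean())
f=s["frame"].astype(int); m=(f[...,2]-f[...,0]>40)&(Q[...,2]>65)&(Q[...,2]<80)&(np.hypot(Q[...,0]-575,Q[...,1]+78)<95)
n,l,st,cc=cv2.connectedComponentsWithStats(m.astype(np.uint8))
for i in range(1,n):
    if st[i,4]>4: print(cc[i],st[i],Q[l==i].mean(0).round(1))
E
```

```text
[275.3015873  188.55555556] 63 [[501.74131209 -78.99434718  84.        ]]
pin 24 [ 502.31004588 -154.68289811  107.45022869] 289.875 168.33333333333334
[239.61290323 198.06451613] [236 196   8   5  31] [569.1  -4.9  69.9]
```

The pin was nudged on the last transit and the table now sits about 5° anticlockwise, so its yaw is about +2°. This is well below the 0.8 rad limit. Cap 3 is now at about (505,−80.5).

```bash
python3 -m inch '[0,3.7,0,0,0,-5,0.3,0,3.7,25,0,0,-5,0.3,0,3.7,48,0,0,-5,0.3,0,3.7,48,0,0,-5,0.3,0,3.7,48,0,0,-5,0.3,0,3.7,48,0,0,-5,1,0,3.7,48,0,0,-5,1,0,3.7,48,0,0,-5,1]'; python3 -m inch '[0,0,0,0,0,0,1,0,0,0,0,0,0,1]'; python3 -c "
from h import *
go(505.3,-80.5,160,2)"
```

```text
clock: 12.65
tool_pos: [505.5, -80.6, 59.8]
ee_rot: [3.141, 0.056, 0.001]
wrist_force: [-0.5, 0.8, -0.3]
grip_width: 38.6
clock: 12.9
tool_pos: [505.4, -80.7, 59.7]
ee_rot: [3.141, 0.056, 0.001]
wrist_force: [-1.3, -0.9, 3.1]
grip_width: 33.4
t=12.9 now [505.4 -80.7  59.7] yaw 2.0 w 33.4 F [-1.3 -0.9  3.1] M [-0.1   0.15  0.03] q [ 0.22  0.43 -0.18  2.06  0.12  0.67 -1.57]
 row [-1.000e-01 -2.000e-01 -1.003e+02] [ 0. -0.  0.]
```

```bash
python3 -m inch '[0,0,-60,0,0,0,1,0,0,-100,0,0,0,1,0,0,-100,0,0,0,1,0,0,-100,0,0,0,1]'; python3 - <<'E'
from h import *
go(525,-330,160,2)
c=capture("top"); crop(c,230,120,390,240,5,"t6.png"); P=cloud(c)
m=(c["frame"].max(2)<90)&(P[...,0]>430)&(P[...,0]<560)&(P[...,1]<-255)&(P[...,1]>-400)&(P[...,2]>15)
n,l,st,cc=cv2.connectedComponentsWithStats(m.astype(np.uint8))
for i in range(1,n):
    if st[i,4]>20: print(cc[i],st[i],P[l==i].mean(0).round(1),P[l==i].min(0).round(),P[l==i].max(0).round())
E
```

```text
clock: 13.4
tool_pos: [504.5, -80.5, 158.7]
ee_rot: [-3.141, -0.056, 0.002]
wrist_force: [-0.7, -0.4, -1.7]
grip_width: 33.6
t=13.4 now [504.5 -80.5 158.7] yaw 2.0 w 33.6 F [-0.7 -0.4 -1.7] M [ 0.03  0.06 -0.03] q [ 0.24  0.28 -0.2   1.98  0.07  0.89 -1.53]
 row [ 11.6 250.1  -1.3] [-0.   0.1  0. ]
[345.54411765 202.58823529] [340 198  11  11  68] [ 489.7 -297.2   35.1] [ 472. -313.   16.] [ 505. -280.   43.]
```

View pics/t6.png

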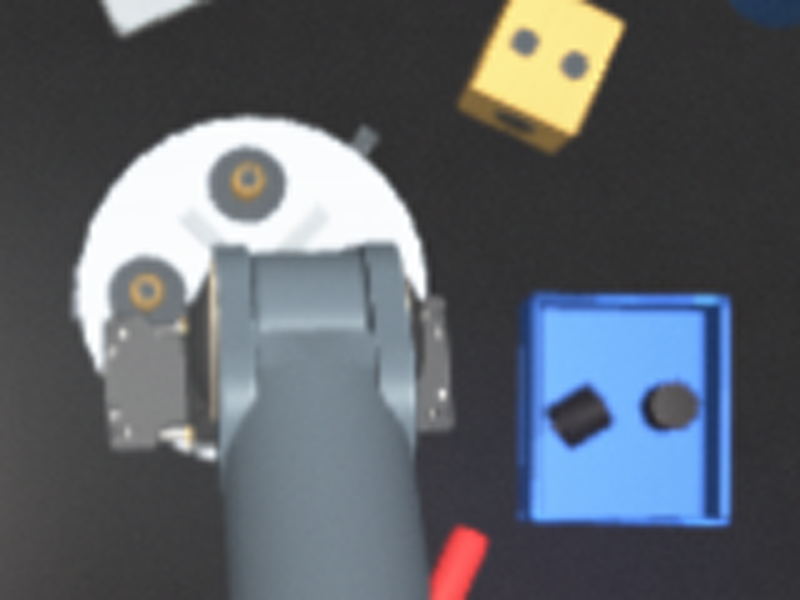

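```bash
python3 -m inch '[4,60,0,0,0,0,1,8,120,0,0,0,0,1,13,180,0,0,0,0,1,18,240,0,0,0,0,1,19,248,0,0,0,0,1,19,248,0,0,0,0,1,19,248,30,0,0,0,1,19,248,90,0,0,0,1]'; python3 -c "
from h import *
go(532,-328,26,2)"
```

```text
clock: 14.45
tool_pos: [535.8, -326.0, 70.7]
ee_rot: [3.139, 0.061, 0.009]
wrist_force: [-0.1, -0.1, -1.7]
grip_width: 33.5
t=14.4 now [ 535.8 -326.    70.7] yaw 2.2 w 33.5 F [-0.1 -0.1 -1.7] M [ 0.05  0.04 -0.  ] q [ 0.55  0.55 -0.09  1.79  0.07  0.8  -1.11]
 row [-4.1  1.7 44.7] [ 0.1 -0.3  0.2]
```

```bash
python3 -m inch '[-2,1,20,0,0,0,1,-3,1,40,0,0,0,1,-3,1,43,0,0,0,1,-3,1,43,0,0,0,1,-3,1,43,0,0,0,0.35,-3,1,43,0,0,0,0.35,-3,1,43,0,0,0,0.35]';python3 -m inch '[0,0,-60,0,0,0,0.4,0,0,-120,0,0,0,0.4,0,0,-170,0,0,0,0.4,0,0,-170,0,0,0,0.4]'; python3 - <<'E'
from h import *
go(505,150,200,2)
c=capture("top"); crop(c,130,120,390,240,3,"t7.png"); P=cloud(c)
E
```

```text
clock: 15.32
tool_pos: [530.4, -329.1, 27.0]
ee_rot: [3.141, 0.056, 0.001]
wrist_force: [0.2, -0.4, 0.3]
grip_width: 53.7
clock: 15.82
tool_pos: [532.7, -330.3, 201.9]
ee_rot: [3.136, 0.055, 0.014]
wrist_force: [-0.4, 0.1, -0.6]
grip_width: 52.2
t=15.8 now [ 532.7 -330.3  201.9] yaw 2.0 w 52.2 F [-0.4  0.1 -0.6] M [0.1  0.01 0.02] q [ 0.56  0.41 -0.1   1.68  0.05  1.05 -1.09]
 row [ -10.8 -481.    -0.8] [ 0.3 -0.5  0. ]
```

View pics/t7.png

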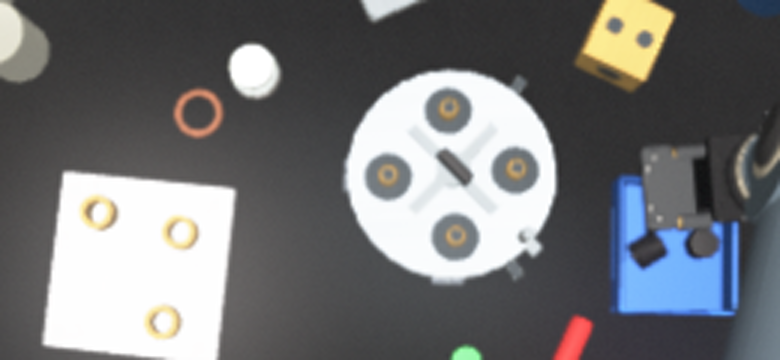

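All four spigots are now bare and visible, and the sleeves are at about (163,190), (190,197) and (184,227) in the full frame. I'll re-measure everything with both cameras.

```bash
cat > meas.py <<'E'
from h import *
c=capture("top"); s=capture("side"); H=np.array([575.5,-78.2])
for cam,nm in((c,"top"),(s,"side")):
    Q=cloud(cam); f=cam["frame"].astype(int); br=(f[...,2]-f[...,0]>35)
    m=br&(Q[...,2]>58)&(np.hypot(Q[...,0]-H[0],Q[...,1]-H[1])<95)
    n,l,st,cc=cv2.connectedComponentsWithStats(m.astype(np.uint8),connectivity=8)
    for i in range(1,n):
        if st[i,4]>5:
            p=onplane(cam,cc[i],74 if nm=="top" else 70)[0]; d=p[:2]-H; print(nm,"spig",cc[i].round(1),st[i,4],p.round(1),Q[l==i].mean(0).round(1),"ang %.1f r %.1f"%(np.degrees(np.arctan2(d[1],d[0])),np.hypot(*d)))
    m=(abs(Q[...,2]-107)<8)&(np.hypot(Q[...,0]-H[0],Q[...,1]-H[1])<125)&(np.hypot(Q[...,0]-H[0],Q[...,1]-H[1])>80); p=Q[m].mean(0) if m.any() else np.zeros(3); d=p[:2]-H; print(nm,"pin",p.round(1),"ang %.1f r %.1f"%(np.degrees(np.arctan2(d[1],d[0])),np.hypot(*d)))
    m=(Q[...,2]>22)&(Q[...,2]<40)&(Q[...,0]>380)&(Q[...,0]<680)&(Q[...,1]>160)&(Q[...,1]<430)&br
    n,l,st,cc=cv2.connectedComponentsWithStats(m.astype(np.uint8))
    for i in range(1,n):
        if st[i,4]<20: continue
        cn=cv2.convexHull(np.argwhere(l==i)[:,::-1].astype(np.int32))[:,0].astype(float)
        w=onplane(cam,cn,34)[:,:2]; so=np.linalg.lstsq(np.c_[2*w,np.ones(len(w))],(w**2).sum(1),rcond=None)[0]; (x,y),r=cv2.minEnclosingCircle(w.astype(np.float32))
        print(nm,"sleeve",cc[i].round(1),st[i,4],"lsq",so[:2].round(1),np.sqrt(so[2]+so[:2]@so[:2]).round(1),"mec",np.round([x,y,r],1),"top depth",Q[l==i][:,2].max().round(1))
E
python3 meas.py
```

```text
top spig [279.  156.2] 22 [644.4 -77.2  74. ] [645.2 -77.4  69.2] ang 0.8 r 68.9
top spig [300.9 176.1] 17 [ 577.4 -146.4   74. ] [ 577.8 -146.8   70.4] ang -88.4 r 68.2
top spig [259. 178.] 20 [574.8 -10.4  74. ] [575.1 -10.4  71.2] ang 90.6 r 67.8
top spig [281.3 198.5] 18 [506.3 -80.6  74. ] [506.5 -80.8  70.4] ang -178.0 r 69.3
top pin [ 506.  -155.7  109.7] ang -131.9 r 104.1
top sleeve [162.1 190.2] 72 lsq [546.9 316.9] 19.5 mec [547.6 316.9  20.3] top depth 39.1
top sleeve [189.3 196.8] 55 lsq [522.2 224.9] 17.9 mec [522.6 224.9  18.4] top depth 39.0
top sleeve [183.6 226.9] 72 lsq [421.8 244.9] 19.1 mec [421.9 245.1  19.8] top depth 38.9
side spig [266.9 172.3] 19 [ 574.7 -147.1   70. ] [ 573.2 -144.9   71.9] ang -90.6 r 68.9
side spig [232.8 176.8] 16 [644.  -73.5  70. ] [637.4 -65.2  77.6] ang 3.9 r 68.7
side spig [274.5 194. ] 41 [500.1 -72.7  70. ] [502.3 -76.3  66.7] ang 175.8 r 75.6
side spig [239.5 198.6] 39 [567.7  -2.5  70. ] [569.8  -5.2  67.3] ang 95.9 r 76.1
side pin [ 502.  -154.9  107.2] ang -133.8 r 106.2
side sleeve [200.1 267.9] 171 lsq [515.8 230.6] 22.0 mec [515.8 230.5  24. ] top depth 37.8
side sleeve [165.8 287.9] 194 lsq [541.4 323.1] 22.7 mec [540.1 321.6  24.9] top depth 36.6
side sleeve [228.1 291.5] 188 lsq [415.  251.2] 22.0 mec [415.8 251.8  23.6] top depth 38.3
```

One sleeve has been knocked from (551,308) to (547,317). I'll square each sleeve in the jaws with two perpendicular squeezes, so that its axis lies on the tool axis.

```bash
python3 -m inch '[0,-60,0,0,0,0,0.3,0,-120,0,0,0,0,0.3,-2,-180,0,0,0,0,0.3,-4,-240,0,0,0,0,0.3,-6,-300,0,0,0,0,0.3,-8,-360,0,0,0,0,0.3,-10,-420,0,0,0,0,0.3,-12,-480,0,0,0,0,0.25]'; python3 -c "
from h import *
go(522.5,225,150,2)"
```

```text
clock: 16.98
tool_pos: [499.7, 151.7, 194.7]
ee_rot: [3.14, 0.056, -0.005]
wrist_force: [0.8, -0.0, -0.3]
grip_width: 63.6
t=17.0 now [499.7 151.7 194.7] yaw 2.0 w 63.6 F [ 0.8 -0.  -0.3] M [ 0.   -0.04  0.01] q [-0.1   0.27 -0.33  1.91  0.1   0.98 -2.01]
 row [ 25.5 -72.4  44.6] [0.1 0.2 0. ]
```

```bash
python3 -m inch '[25,-60,20,0,0,0,0.25,25,-72,60,0,0,0,0.25,25,-72,110,0,0,0,0.25,25,-72,140,0,0,0,0.25,25,-72,140,0,0,0,0.25,25,-72,140,0,0,0,0.25]'; python3 - <<'E'
from h import *
go(522.5,225,8,2)
s=capture("side"); crop(s,140,220,280,340,5,"s8.png")
E
```

```text
clock: 17.73
tool_pos: [523.7, 223.5, 56.8]
ee_rot: [-3.141, -0.056, -0.0]
wrist_force: [-0.5, 0.9, 0.2]
grip_width: 65.2
t=17.7 now [523.7 223.5  56.8] yaw 2.0 w 65.2 F [-0.5  0.9  0.2] M [-0.01 -0.   -0.  ] q [-0.24  0.52 -0.31  1.92  0.22  0.74 -2.21]
 row [-1.2 -1.6 48.8] [-0. -0.  0.]
```

View pics/s8.png

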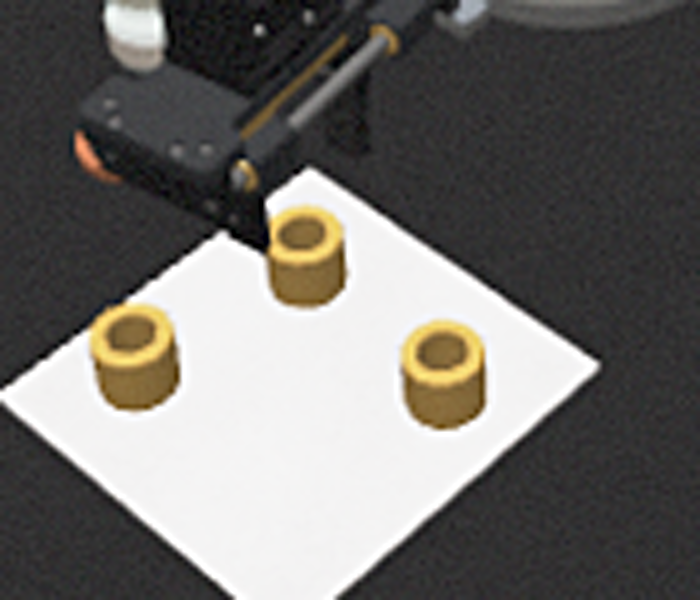

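```bash
python3 -m inch '[-1,-1.5,25,0,0,0,0.25,-1,-1.5,48,0,0,0,0.25,-1,-1.5,48,0,0,0,0.25,-1,-1.5,48,0,0,0,1,-1,-1.5,48,0,0,0,1,-1,-1.5,48,0,0,0,1,-1,-1.5,48,0,0,0,1]' 6; python3 -c "
from h import *
go(522.5,225,8,92)"
```

```text
clock: 18.65
tool_pos: [523.0, 225.0, 9.2]
ee_rot: [-3.141, -0.056, -0.002]
wrist_force: [-0.8, 0.3, 3.5]
grip_width: 39.8
t=18.6 now [523.  225.    9.2] yaw 2.0 w 39.8 F [-0.8  0.3  3.5] M [ 0.05 -0.01  0.01] q [-0.27  0.59 -0.28  1.95  0.26  0.64 -2.25]
 row [-0.5 -0.   1.2] [  0.   -0.1 -90. ]
```

```bash
python3 -m inch '[0,0,0,0,0,0,0.25,0,0,0,0,0,0,0.25,0,0,0,0,0,-10,0.25,0,0,0,0,0,-21,0.25,0,0,0,0,0,-31,0.25,0,0,0,0,0,-42,0.25,0,0,0,0,0,-52,0.25,0,0,0,0,0,-60,0.25]';python3 -m inch '[0,0,0,0,0,-10,0.25,0,0,0,0,0,-20,0.25,0,0,0,0,0,-30,0.25,0,0,0,0,0,-30,0.25,0,0,0,0,0,-30,0.25]'; python3 -c "
from h import *
go(523,225,8,91)"
```

```text
clock: 19.65
tool_pos: [522.3, 224.4, 8.2]
ee_rot: [-2.689, -1.625, 0.001]
wrist_force: [0.3, -0.1, 0.4]
grip_width: 65.2
clock: 20.27
tool_pos: [522.4, 224.5, 8.3]
ee_rot: [2.184, 2.258, -0.0]
wrist_force: [0.3, -0.3, -0.4]
grip_width: 65.8
t=20.3 now [522.4 224.5   8.3] yaw 91.9 w 65.8 F [ 0.3 -0.3 -0.4] M [ 0.04 -0.13 -0.  ] q [ 0.02  0.68 -0.68  1.93  0.61  0.75 -0.98]
 row [0.4 0.6 0.3] [-0.   0.   0.9]
```

```bash
python3 -m inch '[0,0,0,0,0,0,1,0,0,0,0,0,0,1,0,0,0,0,0,0,1,0,0,0,0,0,0,1]' 6; python3 -m inch '[0,0,0,0,0,0,1,0,0,0,0,0,0,1,0,0,-60,0,0,0,1,0,0,-110,0,0,0,1,0,0,-150,0,0,0,1,0,0,-150,0,0,0,1]' 20; python3 -c "
from h import *
go(573.8,-8.5,150,91.5)"
```

```text
clock: 20.78
tool_pos: [522.4, 224.8, 8.5]
ee_rot: [2.181, 2.26, 0.0]
wrist_force: [0.4, 0.3, 1.2]
grip_width: 40.4
clock: 21.52
tool_pos: [524.0, 225.9, 161.5]
ee_rot: [2.18, 2.258, 0.009]
wrist_force: [-0.0, 0.2, -1.0]
grip_width: 39.6
t=21.5 now [524.  225.9 161.5] yaw 92.0 w 39.6 F [-0.   0.2 -1. ] M [-0.02 -0.06 -0.01] q [ 0.14  0.49 -0.83  1.82  0.42  1.01 -0.82]
 row [-236.    41.4   11.3] [ 0.3 -0.1  0.5]
```

```bash
python3 -m inch '[-50,9,0,0,0,0,1,-100,18,0,0,0,0,1,-150,26,0,0,0,0,1,-200,35,0,0,0,0,1,-235,42,0,0,0,0,1,-235,42,0,0,0,0,1,-235,42,0,0,0,0,1,-235,42,0,0,0,0,1]'; python3 - <<'E'
from h import *
go(573.8,-8.5,100,91.5)
s=capture("side"); crop(s,190,110,330,230,5,"s9.png")
E
```

```text
clock: 22.52
tool_pos: [572.1, -6.9, 158.1]
ee_rot: [-2.178, -2.263, 0.0]
wrist_force: [-0.6, 0.8, -0.5]
grip_width: 39.8
t=22.5 now [572.1  -6.9 158.1] yaw 92.2 w 39.8 F [-0.6  0.8 -0.5] M [-0.01 -0.08  0.03] q [ 0.54  0.49 -0.8   1.82  0.41  1.01 -0.39]
 row [-1.7  1.7 58.1] [-0.  -0.   0.7]
```

View pics/s9.png

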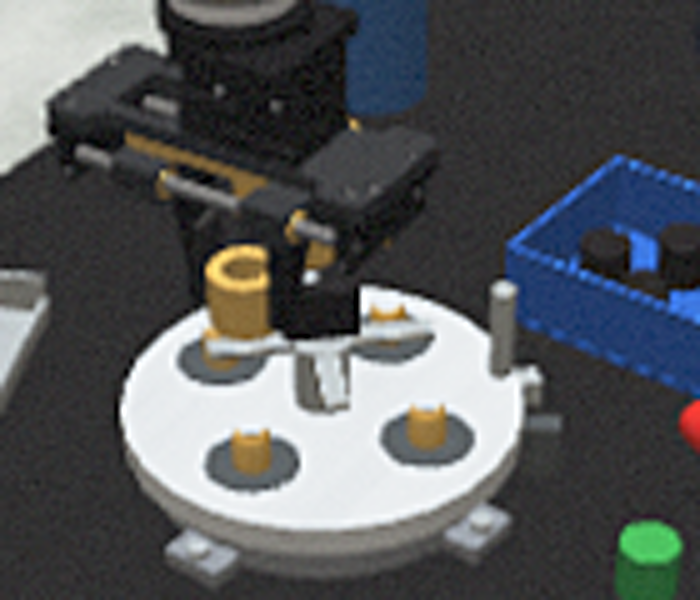

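```bash
python3 -m inch '[-1.7,1.7,30,0,0,0,1,-1.7,1.7,55,0,0,0,1,-1.7,1.7,71,0,0,0,1,-1.7,1.7,71,0,0,0,1,-1.7,1.7,71,0,0,0,1]'; python3 - <<'E'
from h import *
go(573.8,-8.5,56,91.5)
s=capture("side"); crop(s,190,150,290,230,7,"s10.png")
E
```

```text
clock: 23.2
tool_pos: [575.2, -9.8, 88.3]
ee_rot: [2.18, 2.26, 0.002]
wrist_force: [0.2, 1.1, -0.3]
grip_width: 39.7
t=23.2 now [575.2  -9.8  88.3] yaw 92.1 w 39.7 F [ 0.2  1.1 -0.3] M [ 0.01 -0.13  0.06] q [ 0.49  0.57 -0.74  1.87  0.49  0.89 -0.45]
 row [ 1.3 -1.4 32.3] [ 0.1 -0.   0.6]
```

View pics/s10.png

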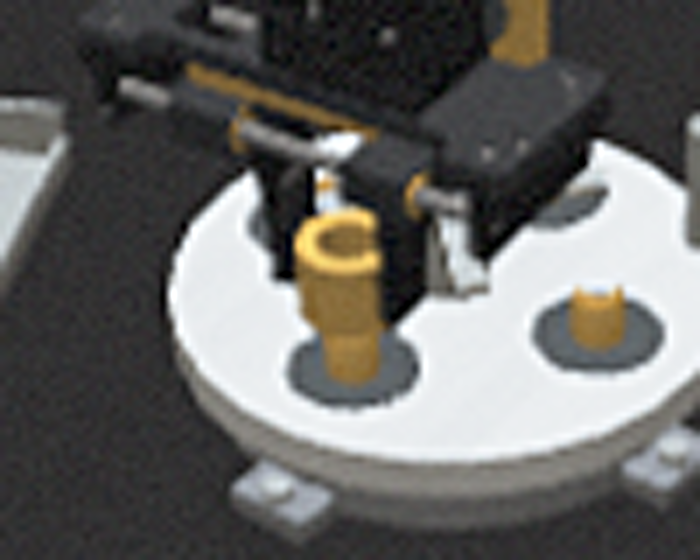

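The sleeve's centre (x≈349 in the crop) lines up with the spigot (x≈352), which is about 1 mm off. I'll lower it gently while watching the force.

```bash
python3 -m inch '[0.8,-1,4,0,0,0,1,0.8,-1,8,0,0,0,1,0.8,-1,12,0,0,0,1,0.8,-1,12,0,0,0,1]'; python3 -c "
from h import *
go(573.8,-8.5,57.5,91.5)"
```

```text
clock: 23.75
tool_pos: [574.1, -9.8, 75.3]
ee_rot: [2.181, 2.26, 0.001]
wrist_force: [1.4, -1.3, -0.8]
grip_width: 39.9
t=23.8 now [574.1  -9.8  75.3] yaw 92.0 w 39.9 F [ 1.4 -1.3 -0.8] M [-0.18 -0.6   0.03] q [ 0.48  0.59 -0.73  1.88  0.51  0.86 -0.47]
 row [ 1.3 -0.3 17.8] [0.1 0.  0.5]
```

```bash
python3 -m inch '[0,0,4,0,0,0,1,0,0,8,0,0,0,1,0,0,12,0,0,0,1,0,0,15,0,0,0,1,0,0,17,0,0,0,1,0,0,17,0,0,0,1]'; python3 -c "
from h import *
go(573.8,-8.5,57.5,91.5)"
```

```text
clock: 24.5
tool_pos: [573.5, -9.9, 58.4]
ee_rot: [2.181, 2.26, -0.001]
wrist_force: [2.7, -2.4, 1.1]
grip_width: 39.4
t=24.5 now [573.5  -9.9  58.4] yaw 92.0 w 39.4 F [ 2.7 -2.4  1.1] M [-0.57 -0.59  0.01] q [ 0.47  0.61 -0.71  1.89  0.53  0.84 -0.48]
 row [1.4 0.3 0.9] [0.  0.  0.5]
```

```bash
python3 -m inch '[0,0,1.5,0,0,0,1,0,0,1.5,0,0,0,1,0,0,0.5,0,0,0,0.3,0,0,0.5,0,0,0,0.3,0,0,0.5,0,0,0,0.3,0,0,-40,0,0,0,0.3,0,0,-95,0,0,0,0.3,0,0,-110,0,0,0,0.3]'; python3 -c "
from h import *
go(573.8,200,170,91.5)"
```

```text
clock: 25.5
tool_pos: [575.1, -8.5, 171.6]
ee_rot: [2.179, 2.259, 0.006]
wrist_force: [0.6, 0.3, -0.5]
grip_width: 60.8
t=25.5 now [575.1  -8.5 171.6] yaw 92.1 w 60.8 F [ 0.6  0.3 -0.5] M [-0.01 -0.17 -0.05] q [ 0.55  0.48 -0.81  1.8   0.4   1.03 -0.38]
 row [208.4   6.2   1.7] [ 0.3 -0.   0.6]
```

```bash
python3 -m inch '[55,4,0,0,0,0,0.3,110,9,0,0,0,0,0.25,165,14,0,0,0,0,0.25,220,19,0,0,0,0,0.25,275,24,0,0,0,0,0.25,325,39,50,0,0,0,0.25,325,39,100,0,0,0,0.25,325,39,100,0,0,0,0.25]'; python3 - <<'E'
from h import *
exec(open("meas.py").read())
go(547.3,317.3,8.4,92)
crop(s,180,120,280,210,7,"s11.png")
E
```

```text
clock: 26.5
tool_pos: [596.9, 314.9, 62.3]
ee_rot: [-2.177, -2.261, 0.018]
wrist_force: [0.3, -1.6, 0.8]
grip_width: 65.0
top spig [278.6 156. ] 20 [645.  -76.1  74. ] [645.6 -76.2  70.9] ang 1.8 r 69.6
top spig [258.6 178. ] 111 [574.8  -9.   74. ] [574.2  -9.   78.8] ang 90.6 r 69.2
top spig [301.  176.5] 16 [ 576.2 -146.8   74. ] [ 576.6 -147.1   70.6] ang -89.5 r 68.6
top spig [281.6 198.3] 20 [506.9 -81.5  74. ] [507.2 -81.8  69.9] ang -177.2 r 68.7
top pin [ 507.4 -156.3  107.5] ang -131.1 r 103.6
top sleeve [183.6 227. ] 73 lsq [421.9 244.7] 19.4 mec [421.6 244.9  20.1] top depth 37.1
side spig [266.9 172.3] 19 [ 574.9 -147.    70. ] [ 573.  -144.3   72.3] ang -90.5 r 68.8
side spig [232.9 177.2] 16 [642.5 -72.3  70. ] [637.5 -66.   75.8] ang 5.0 r 67.2
side spig [240.2 196.4] 196 [572.1 -11.7  70. ] [567.9  -6.3  75.3] ang 93.0 r 66.6
side spig [275.1 193.9] 41 [499.  -73.8  70. ] [501.3 -77.6  66.6] ang 176.7 r 76.7
side pin [ 502.5 -155.1  106.6] ang -133.5 r 106.0
side sleeve [165.8 287.8] 195 lsq [540.9 322.6] 22.6 mec [541.1 322.9  24.9] top depth 38.3
side sleeve [228.  291.5] 187 lsq [415.4 250.9] 21.7 mec [415.2 251.2  23.3] top depth 38.3
t=26.6 now [600.8 316.4  68.5] yaw 92.0 w 65.1 F [0.4 0.7 0.5] M [ 0.04 -0.17 -0.01] q [-0.08  0.74 -0.72  1.62  0.56  0.99 -0.94]
 row [  2.9 -53.4  60.1] [-0.  0.  0.]
```

View pics/s11.png

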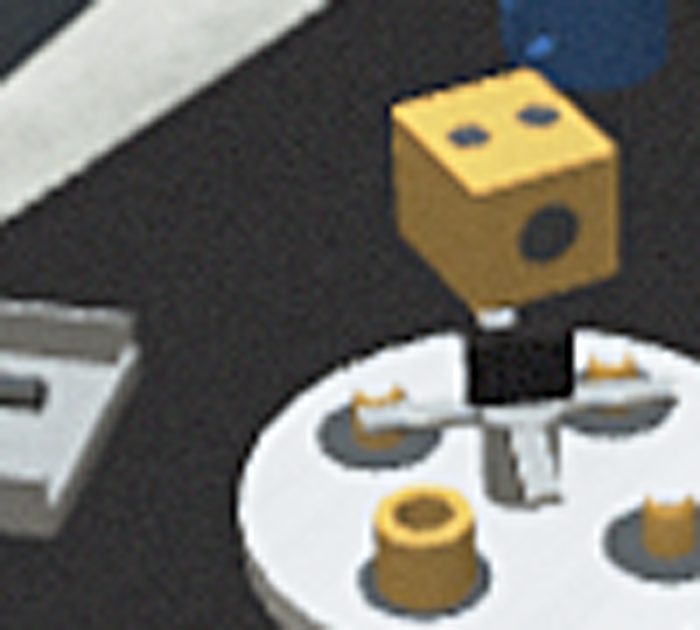

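The sleeve sits down over spigot 2, and the other spigots are bare. Now the knocked sleeve.

```bash
python3 -m inch '[1,-30,0,0,0,0,0.25,3,-53.4,0,0,0,0,0.25,3,-53.4,0,0,0,0,0.25,3,-53.4,30,0,0,0,0.25,3,-53.4,60,0,0,0,0.25,3,-53.4,60,0,0,0,0.25,3,-53.4,60,0,0,0,0.25,3,-53.4,60,0,0,0,0.25]' 6; python3 -m inch '[0,0,0,0,0,0,1,0,0,0,0,0,0,1,0,0,0,0,0,0,1,0,0,0,0,0,0,1]';python3 -c "
from h import *
go(547.3,317.3,8.4,92)"
```

```text
clock: 27.6
tool_pos: [548.7, 318.5, 10.3]
ee_rot: [2.182, 2.26, 0.005]
wrist_force: [0.6, -0.2, 0.5]
grip_width: 65.0
clock: 28.1
tool_pos: [547.4, 317.8, 8.5]
ee_rot: [2.181, 2.261, -0.0]
wrist_force: [-0.5, -0.7, 0.3]
grip_width: 39.2
t=28.1 now [547.4 317.8   8.5] yaw 92.0 w 39.2 F [-0.5 -0.7  0.3] M [-0.02 -0.08 -0.01] q [-0.12  0.75 -0.68  1.77  0.62  0.84 -1.06]
 row [-0.5 -0.1  0.1] [-0.  0.  0.]
```

```bash
python3 -m inch '[0,0,0,0,0,0,0.25,0,0,0,0,0,0,0.25,0,0,0,0,0,-10,0.25,0,0,0,0,0,-21,0.25,0,0,0,0,0,-31,0.25,0,0,0,0,0,-42,0.25,0,0,0,0,0,-52,0.25,0,0,0,0,0,-60,0.25]';python3 -m inch '[0,0,0,0,0,-10,0.25,0,0,0,0,0,-20,0.25,0,0,0,0,0,-30,0.25,0,0,0,0,0,-30,0.25,0,0,0,0,0,-30,0.25]'; python3 -c "
from h import *
go(547.3,317.3,8.4,182)"
```

```text
clock: 29.1
tool_pos: [547.5, 317.6, 8.3]
ee_rot: [-0.752, -3.05, 0.0]
wrist_force: [-0.6, -0.3, 0.4]
grip_width: 65.0
clock: 29.72
tool_pos: [547.5, 317.7, 8.4]
ee_rot: [-0.052, 3.141, -0.0]
wrist_force: [0.3, -0.2, -0.1]
grip_width: 65.2
t=29.7 now [547.5 317.7   8.4] yaw -178.1 w 65.2 F [ 0.3 -0.2 -0.1] M [ 0.09 -0.15 -0.08] q [ 0.07  0.9  -1.01  1.76  0.9   1.01  0.31]
 row [ 0.2 -0.4 -0. ] [-0.   0.  -0.1]
```

```bash
python3 -m inch '[0,0,0,0,0,0,1,0,0,0,0,0,0,1,0,0,0,0,0,0,1,0,0,0,0,0,0,1]' 6; python3 -m inch '[0,0,0,0,0,0,1,0,0,0,0,0,0,1,0,0,-60,0,0,0,1,0,0,-110,0,0,0,1,0,0,-155,0,0,0,1,0,0,-155,0,0,0,1]' 20; python3 -c "
from h import *
go(645.3,-77.8,160,181.7)"
```

```text
clock: 30.22
tool_pos: [547.4, 318.0, 8.6]
ee_rot: [-0.056, 3.141, 0.0]
wrist_force: [-0.0, 1.0, -0.2]
grip_width: 40.1
clock: 30.98
tool_pos: [548.5, 319.3, 167.2]
ee_rot: [-0.055, 3.136, 0.005]
wrist_force: [-0.1, -0.4, -1.1]
grip_width: 39.5
t=31.0 now [548.5 319.3 167.2] yaw -178.0 w 39.5 F [-0.1 -0.4 -1.1] M [ 0.09 -0.05 -0.01] q [ 0.14  0.74 -1.16  1.66  0.72  1.23  0.43]
 row [ -82.7 -400.3    6.3] [0.2 0.3 0.3]
```

```bash
python3 -m inch '[-12,-55,0,0,0,0,1,-24,-115,0,0,0,0,1,-36,-175,0,0,0,0,1,-48,-235,0,0,0,0,1,-60,-295,0,0,0,0,1,-72,-355,0,0,0,0,1,-82.7,-399,0,0,0,0,1,-82.7,-399,0,0,0,0,1]'; python3 -m inch '[0,0,0,0,0,0,1,0,0,0,0,0,0,1,0,0,0,0,0,0,1]'; python3 -c "
from h import *
go(645.3,-77.8,87,181.7)"
```

```text
clock: 31.98
tool_pos: [644.1, -84.6, 160.3]
ee_rot: [0.041, -3.137, 0.003]
wrist_force: [-0.5, 0.1, -0.9]
grip_width: 39.9
clock: 32.35
tool_pos: [644.0, -76.5, 163.5]
ee_rot: [-0.06, 3.141, -0.0]
wrist_force: [0.1, 0.2, -1.0]
grip_width: 39.6
t=32.4 now [644.  -76.5 163.5] yaw -177.8 w 39.6 F [ 0.1  0.2 -1. ] M [ 0.12 -0.09 -0.01] q [ 0.78  0.79 -1.19  1.62  0.76  1.27  1.06]
 row [-1.3 -1.3 76.5] [-0.   0.   0.5]
```

```bash
python3 -m inch '[-1.3,-1.3,40,0,0,0,1,-1.3,-1.3,70,0,0,0,1,-1.3,-1.3,76,0,0,0,1,-1.3,-1.3,76,0,0,0,1,-1.3,-1.3,76,0,0,0,1,-1.3,-1.3,76,0,0,0,1]'; python3 - <<'E'
from h import *
go(645.3,-77.8,75,181.7)
s=capture("side"); crop(s,190,130,290,210,7,"s12.png")
E
```

```text
clock: 33.1
tool_pos: [646.2, -79.1, 88.8]
ee_rot: [-0.056, 3.139, -0.0]
wrist_force: [0.3, -0.3, -1.0]
grip_width: 39.8
t=33.1 now [646.2 -79.1  88.8] yaw -178.0 w 39.8 F [ 0.3 -0.3 -1. ] M [ 0.12 -0.12  0.  ] q [ 0.76  0.86 -1.12  1.68  0.84  1.16  1.01]
 row [ 0.9  1.4 13.8] [-0.   0.1  0.3]
```

View pics/s12.png

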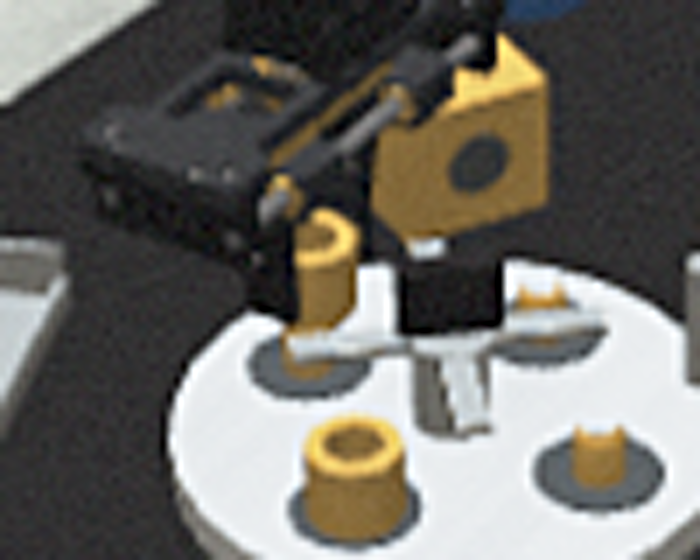

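The sleeve's centre (≈310 px in the crop) agrees with the spigot's (≈308), so I'll lower it.

```bash
python3 -m inch '[0.5,0.8,4,0,0,0,1,0.5,0.8,8,0,0,0,1,0.5,0.8,12,0,0,0,1,0.5,0.8,13,0,0,0,1]'; python3 -c "
from h import *
go(645.3,-77.8,58,181.7)"
```

```text
clock: 33.65
tool_pos: [645.9, -78.1, 74.6]
ee_rot: [-0.056, 3.139, 0.001]
wrist_force: [1.5, 1.6, 0.6]
grip_width: 39.8
t=33.6 now [645.9 -78.1  74.6] yaw -178.0 w 39.8 F [1.5 1.6 0.6] M [ 0.25 -0.61  0.02] q [ 0.75  0.88 -1.11  1.69  0.86  1.14  1.  ]
 row [ 0.6  0.3 16.6] [0.  0.1 0.4]
```

```bash
python3 -m inch '[0,0,4,0,0,0,1,0,0,8,0,0,0,1,0,0,12,0,0,0,1,0,0,15,0,0,0,1,0,0,17.5,0,0,0,1,0,0,17.5,0,0,0,1]'; python3 -c "
from h import *
go(645.3,-77.8,58,181.7)"
```

```text
clock: 34.4
tool_pos: [646.2, -78.2, 58.3]
ee_rot: [-0.056, 3.139, 0.0]
wrist_force: [3.7, 1.1, 5.9]
grip_width: 40.2
t=34.4 now [646.2 -78.2  58.3] yaw -178.0 w 40.2 F [3.7 1.1 5.9] M [ 0.36 -0.98 -0.03] q [ 0.74  0.89 -1.09  1.69  0.88  1.12  0.99]
 row [0.8 0.4 0.3] [0.  0.1 0.3]
```

```bash
python3 -m inch '[0,0,0,0,0,0,0.3,0,0,0,0,0,0,0.3,0,0,0,0,0,0,0.3,0,0,-40,0,0,0,0.3,0,0,-95,0,0,0,0.3,0,0,-120,0,0,0,0.3,0,0,-120,0,0,0,0.3]'; python3 -c "
from h import *
go(421.8,244.8,150,182)"
```

```text
clock: 35.28
tool_pos: [645.6, -78.4, 178.4]
ee_rot: [-0.056, 3.139, -0.001]
wrist_force: [0.2, 0.1, -0.3]
grip_width: 61.3
t=35.3 now [645.6 -78.4 178.4] yaw -178.0 w 61.3 F [ 0.2  0.1 -0.3] M [ 0.05 -0.1  -0.03] q [ 0.79  0.78 -1.2   1.6   0.75  1.29  1.07]
 row [212.3 330.9  27.7] [-0.   0.1  0. ]
```

```bash
python3 -m inch '[33,51,0,0,0,0,0.3,66,102,0,0,0,0,0.3,99,153,0,0,0,0,0.25,132,204,0,0,0,0,0.25,165,255,0,0,0,0,0.25,198,306,0,0,0,0,0.25,212,331,27,0,0,0,0.25,212,331,27,0,0,0,0.25]'; python3 meas.py; python3 -c "
from h import *
go(421.8,244.8,8.4,182)"
```

```text
clock: 36.28
tool_pos: [418.3, 244.6, 147.4]
ee_rot: [0.064, -3.136, 0.005]
wrist_force: [0.3, -0.6, -0.2]
grip_width: 65.3
top spig [278.9 155.5] 111 [646.9 -77.2  74. ] [646.2 -77.   78.4] ang 0.8 r 71.4
top spig [258.6 178. ] 111 [574.8  -9.   74. ] [574.2  -9.   78.6] ang 90.6 r 69.2
top spig [301.  176.5] 16 [ 576.2 -146.8   74. ] [ 576.5 -147.1   70.8] ang -89.5 r 68.6
top spig [281.6 198.4] 20 [506.7 -81.7  74. ] [507.  -81.9  69.5] ang -177.1 r 68.8
top pin [ 507.3 -156.1  108.7] ang -131.2 r 103.5
side spig [267.  172.2] 18 [ 574.9 -147.6   70. ] [ 573.9 -146.2   71.2] ang -90.5 r 69.4
side spig [275.  193.8] 40 [499.3 -74.3  70. ] [501.7 -78.   66.6] ang 177.1 r 76.3
side pin [ 502.3 -155.   107. ] ang -133.6 r 106.1
side sleeve [228.1 291.4] 186 lsq [415.1 250.8] 21.7 mec [415. 252.  24.] top depth 37.7
t=36.4 now [421.4 243.5 148.9] yaw -178.0 w 64.9 F [0.2 0.3 0.3] M [ 0.11 -0.17  0.04] q [ 0.34  0.56 -1.25  2.    0.62  1.04  0.4 ]
 row [ -0.8   1.5 140.5] [-0.1 -0.1  0. ]
```

```bash
python3 -m inch '[-0.8,1,50,0,0,0,0.25,-0.8,1,100,0,0,0,0.25,-0.8,1,130,0,0,0,0.25,-0.8,1,140,0,0,0,0.25,-0.8,1,140,0,0,0,0.25,-0.8,1,140,0,0,0,0.25]' 6; python3 -m inch '[0,0,0,0,0,0,1,0,0,0,0,0,0,1,0,0,0,0,0,0,1,0,0,0,0,0,0,1]';python3 -c "
from h import *
go(421.8,244.8,8.4,92)"
```

```text
clock: 37.12
tool_pos: [423.3, 246.1, 11.1]
ee_rot: [-0.054, 3.139, 0.002]
wrist_force: [0.8, 0.9, 0.2]
grip_width: 65.4
clock: 37.62
tool_pos: [422.3, 246.1, 10.2]
ee_rot: [-0.056, 3.14, 0.001]
wrist_force: [0.5, 0.4, 1.8]
grip_width: 38.9
t=37.6 now [422.3 246.1  10.2] yaw -177.9 w 38.9 F [0.5 0.4 1.8] M [ 0.16 -0.11  0.04] q [ 0.15  0.73 -1.01  2.1   0.88  0.82  0.19]
 row [ 0.6 -1.3  1.8] [ -0.    0.  -89.9]
```

```bash
python3 -m inch '[0,0,1.6,0,0,0,0.25,0,0,1.6,0,0,0,0.25,0,0,1.6,0,0,10,0.25,0,0,1.6,0,0,21,0.25,0,0,1.6,0,0,31,0.25,0,0,1.6,0,0,42,0.25,0,0,1.6,0,0,52,0.25,0,0,1.6,0,0,60,0.25]';python3 -m inch '[0,0,0,0,0,10,0.25,0,0,0,0,0,20,0.25,0,0,0,0,0,30,0.25,0,0,0,0,0,30,0.25,0,0,0,0,0,30,0.25]'; python3 -c "
from h import *
go(421.8,244.8,8.4,92)"
```

```text
clock: 38.62
tool_pos: [422.1, 245.7, 8.3]
ee_rot: [1.528, 2.745, -0.0]
wrist_force: [-0.2, 0.8, -0.2]
grip_width: 65.4
clock: 39.25
tool_pos: [422.1, 245.8, 8.3]
ee_rot: [-2.178, -2.264, 0.0]
wrist_force: [-0.5, 0.6, 0.8]
grip_width: 64.9
t=39.2 now [422.1 245.8   8.3] yaw 92.2 w 64.9 F [-0.5  0.6  0.8] M [-0.04 -0.07  0.  ] q [-0.1   0.57 -0.65  2.12  0.59  0.64 -1.12]
 row [-1.  -0.3 -0.1] [-0.   0.   0.2]
```

```bash
python3 -m inch '[0,0,0,0,0,0,1,0,0,0,0,0,0,1,0,0,0,0,0,0,1,0,0,0,0,0,0,1]' 6; python3 -m inch '[0,0,0,0,0,0,1,0,0,0,0,0,0,1,0,0,-60,0,0,0,1,0,0,-110,0,0,0,1,0,0,-155,0,0,0,1,0,0,-155,0,0,0,1]' 20; python3 -c "
from h import *
go(578.2,-149.7,165,91.7)"
```

```text
clock: 39.75
tool_pos: [422.2, 245.7, 8.3]
ee_rot: [2.181, 2.261, -0.0]
wrist_force: [-1.2, 0.7, 0.6]
grip_width: 40.5
clock: 40.5
tool_pos: [424.0, 247.2, 166.4]
ee_rot: [2.18, 2.258, 0.011]
wrist_force: [-0.2, -0.2, -1.9]
grip_width: 40.2
t=40.5 now [424.  247.2 166.4] yaw 92.0 w 40.2 F [-0.2 -0.2 -1.9] M [ 0.02 -0.1   0.02] q [ 0.09  0.34 -0.85  1.99  0.32  0.94 -0.89]
 row [-402.1  140.1    1.3] [ 0.4 -0.1  0.3]
```

```bash
python3 -m inch '[-55,19,0,0,0,0,1,-112,39,0,0,0,0,1,-168,59,0,0,0,0,1,-225,78,0,0,0,0,1,-280,98,0,0,0,0,1,-337,117,0,0,0,0,1,-390,136,0,0,0,0,1,-402,140,0,0,0,0,1]'; python3 -m inch '[0,0,0,0,0,0,1,0,0,0,0,0,0,1,0,0,0,0,0,0,1]'; python3 -c "
from h import *
go(578.2,-149.7,88,91.7)"
```

```text
clock: 41.5
tool_pos: [575.9, -156.4, 160.8]
ee_rot: [-2.189, -2.251, 0.004]
wrist_force: [0.5, 1.4, -1.2]
grip_width: 39.9
clock: 41.88
tool_pos: [576.1, -148.9, 163.4]
ee_rot: [-2.178, -2.264, -0.0]
wrist_force: [0.0, 0.3, -1.7]
grip_width: 40.1
t=41.9 now [ 576.1 -148.9  163.4] yaw 92.2 w 40.1 F [ 0.   0.3 -1.7] M [ 0.03 -0.07  0.01] q [ 0.7   0.49 -0.7   1.76  0.36  1.02 -0.1 ]
 row [-0.9  2.1 75.4] [-0.  -0.   0.5]
```

```bash
python3 -m inch '[-0.5,1.5,40,0,0,0,1,-0.5,1.5,65,0,0,0,1,-0.5,1.5,75,0,0,0,1,-0.5,1.5,75,0,0,0,1,-0.5,1.5,75,0,0,0,1,-0.5,1.5,75,0,0,0,1]'; python3 - <<'E'
from h import *
go(578.2,-149.7,75,91.7)
s=capture("side"); crop(s,210,120,310,210,7,"s13.png")
E
```

```text
clock: 42.62
tool_pos: [578.7, -151.5, 89.5]
ee_rot: [2.18, 2.259, 0.002]
wrist_force: [-0.4, 0.1, -1.0]
grip_width: 39.8
t=42.6 now [ 578.7 -151.5   89.5] yaw 92.0 w 39.8 F [-0.4  0.1 -1. ] M [ 0.01 -0.07  0.  ] q [ 0.66  0.58 -0.65  1.82  0.44  0.89 -0.16]
 row [ 1.8 -0.4 14.5] [0.1 0.  0.3]
```

View pics/s13.png

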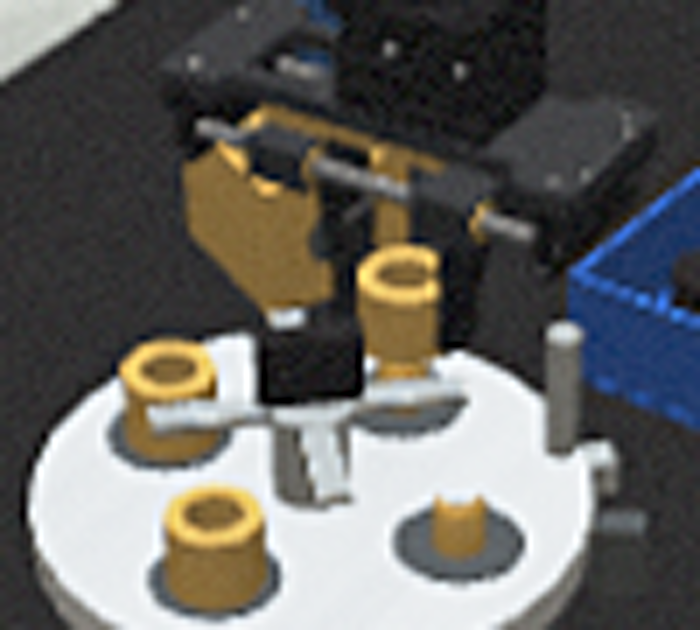

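The sleeve's centre (≈403 px in the crop) agrees with spigot 4 (≈405), so I'll lower it.

```bash
python3 -m inch '[1,-0.3,4,0,0,0,1,1,-0.3,8,0,0,0,1,1,-0.3,12,0,0,0,1,1,-0.3,14,0,0,0,1]'; python3 -c "
from h import *
go(578.2,-149.7,58,91.7)"
```

```text
clock: 43.18
tool_pos: [578.6, -150.5, 74.4]
ee_rot: [2.18, 2.26, 0.002]
wrist_force: [1.7, -0.4, -0.5]
grip_width: 39.7
t=43.2 now [ 578.6 -150.5   74.4] yaw 92.0 w 39.7 F [ 1.7 -0.4 -0.5] M [-0.05 -0.56  0.04] q [ 0.65  0.6  -0.64  1.83  0.46  0.86 -0.17]
 row [ 0.8 -0.4 16.4] [0.1 0.  0.3]
```

```bash
python3 -m inch '[0,0,4,0,0,0,1,0,0,8,0,0,0,1,0,0,12,0,0,0,1,0,0,15,0,0,0,1,0,0,17,0,0,0,1,0,0,17,0,0,0,1]'; python3 -c "
from h import *
go(578.2,-149.7,58,91.7)"; python3 -m inch '[0,0,0,0,0,0,0.3,0,0,0,0,0,0,0.3,0,0,0,0,0,0,0.3,0,0,-40,0,0,0,0.3,0,0,-95,0,0,0,0.3,0,0,-120,0,0,0,0.3,0,0,-120,0,0,0,0.3]'
```

```text
clock: 43.92
tool_pos: [577.6, -150.6, 58.1]
ee_rot: [2.181, 2.26, -0.001]
wrist_force: [-0.1, -0.3, 5.1]
grip_width: 40.0
t=43.9 now [ 577.6 -150.6   58.1] yaw 92.0 w 40.0 F [-0.1 -0.3  5.1] M [-0.11 -0.1  -0.01] q [ 0.64  0.62 -0.63  1.84  0.47  0.84 -0.19]
 row [0.9 0.7 0.1] [-0.   0.   0.3]
clock: 44.8
tool_pos: [578.7, -150.5, 179.3]
ee_rot: [2.179, 2.258, 0.003]
wrist_force: [-0.0, -0.2, -0.2]
grip_width: 60.9
```

```bash
python3 -m inch '[-60,0,0,0,0,0,0.3,-120,0,0,0,0,0,0.3,-180,0,0,0,0,0,0.3,-180,0,0,0,0,0,0.3]'; python3 - <<'E'
from h import *
go(576.1,-80.3,150,45)
c=capture("top"); s=capture("side"); H=np.array([576.1,-80.3])
crop(c,235,130,390,240,5,"t14.png"); crop(s,190,110,340,230,5,"s14.png")
P=cloud(c); Q=cloud(s)
m=(P[...,2]>100)&(np.hypot(P[...,0]-H[0],P[...,1]-H[1])<40)
u=onplane(c,np.argwhere(m)[:,::-1],128)[:,:2]; print(m.sum(),u.mean(0),cv2.minAreaRect(u.astype(np.float32)))
w,v=np.linalg.eigh(np.cov(u.T)); print("long axis deg",np.degrees(np.arctan2(v[1,1],v[0,1])))
for cam,X,nm in((c,P,"top"),(s,Q,"side")):
  f=cam["frame"].astype(int); br=(f[...,2]-f[...,0]>35)
  for k,(x,y) in enumerate([(646.6,-78.2),(574,-10.3),(506,-82),(577.6,-150.6)]):
    m=br&(np.hypot(X[...,0]-x,X[...,1]-y)<24)&(X[...,2]>60); z=X[m][:,2]; zz=z[z>np.median(z)-3] if len(z) else z
    print(nm,k+1,m.sum(),np.percentile(z,[50,80,95]).round(1) if len(z) else None)
E
```

```text
clock: 45.3
tool_pos: [581.0, -337.7, 174.0]
ee_rot: [-2.192, -2.247, 0.006]
wrist_force: [-0.1, 0.5, -0.7]
grip_width: 60.9
t=45.3 now [ 581.  -337.7  174. ] yaw 91.4 w 60.9 F [-0.1  0.5 -0.7] M [ 0.02 -0.08 -0.05] q [ 0.89  0.59 -0.65  1.56  0.38  1.12  0.18]
 row [257.5   1.7  23.7] [-0.2  0.2 46.4]
68 [577.07444522 -78.30849252] ((577.5632934570312, -77.45361328125), (44.04749298095703, 13.27894115447998), 43.240291595458984)
long axis deg -137.24089279700289
top 1 112 [81.8 84.7 86.3]
top 2 105 [81.9 85.  87.2]
top 3 19 [71.7 73.6 74.9]
top 4 112 [82.3 84.7 86.6]
side 1 126 [81.3 84.9 86.4]
side 2 186 [78.1 83.6 85.7]
side 3 37 [67.2 72.9 74.9]
side 4 111 [82.2 84.9 86.9]
```

View pics/t14.png

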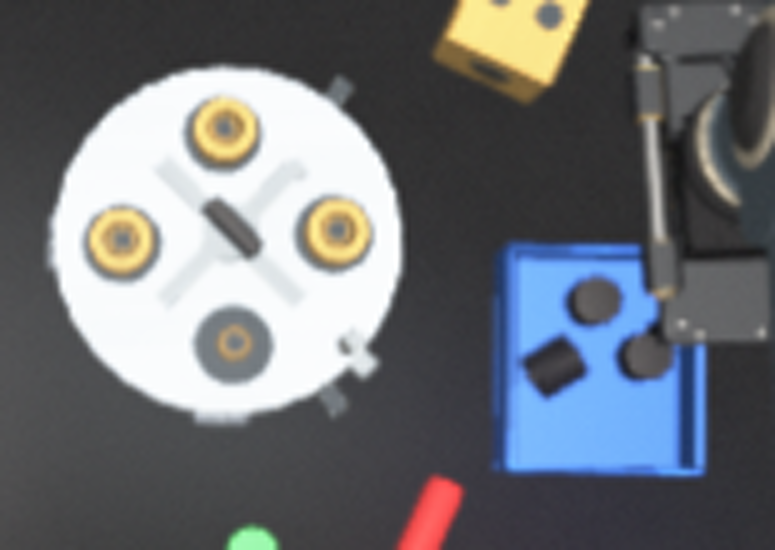

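View pics/s14.png

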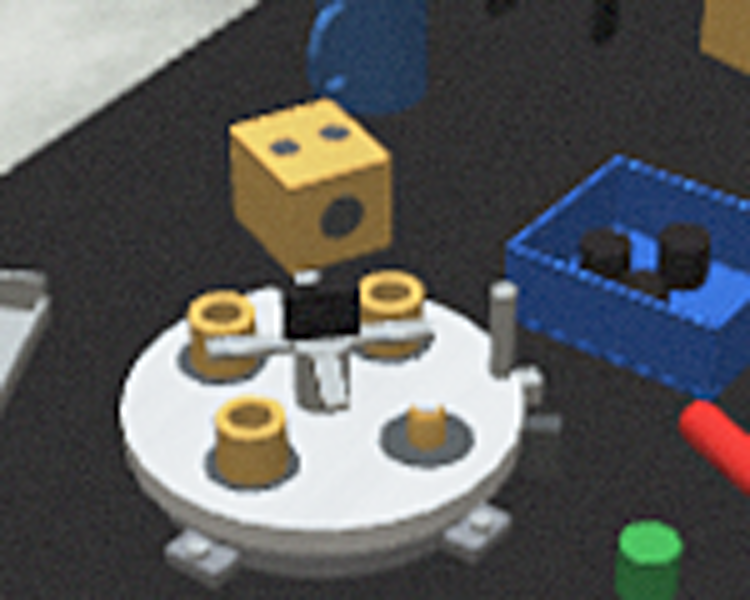

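All three sleeves show tops at about 84–85 mm, so they are home. The three caps lie in the bin, and the star is open with its bar at 43°. Now the star.

```bash
python3 -m inch '[60,1,0,0,0,10,0.45,120,1,0,0,0,20,0.45,180,1,0,0,0,31,0.45,240,1.7,0,0,0,41,0.45,257,1.7,0,0,0,49,0.45,257,1.7,0,0,0,49,0.45,257,1.7,0,0,0,49,0.45,257,1.7,0,0,0,49,0.45]' 15; python3 -c "
from h import *
go(576.4,-79.9,100,43)"
```

```text
clock: 46.4
tool_pos: [576.3, -75.0, 176.9]
ee_rot: [2.923, 1.151, -0.001]
wrist_force: [-0.2, 1.0, -0.6]
grip_width: 47.5
t=46.4 now [576.3 -75.  176.9] yaw 43.0 w 47.5 F [-0.2  1.  -0.6] M [ 0.05 -0.03  0.01] q [ 0.47  0.41 -0.54  1.79  0.25  1.01 -0.99]
 row [-3.2  3.7 76.9] [-0.  0. -0.]
```

```bash
python3 -m inch '[-3,3.5,20,0,0,0,0.45,-3,3.5,50,0,0,0,0.45,-3,3.5,70,0,0,0,0.45,-3,3.5,75,0,0,0,0.45,-3,3.5,75,0,0,0,0.45]'; python3 -c "
from h import *
go(576.4,-79.9,100,43)
s=capture('side'); crop(s,190,110,340,230,5,'s15.png')"
```

```text
clock: 47.02
tool_pos: [576.9, -78.7, 102.5]
ee_rot: [-2.923, -1.151, -0.0]
wrist_force: [0.5, -0.6, -0.3]
grip_width: 47.7
t=47.0 now [576.9 -78.7 102.5] yaw 43.0 w 47.7 F [ 0.5 -0.6 -0.3] M [-0.01 -0.02  0.05] q [ 0.44  0.5  -0.5   1.85  0.31  0.86 -1.03]
 row [-1.2  0.5  2.5] [ 0. -0. -0.]
```

View pics/s15.png

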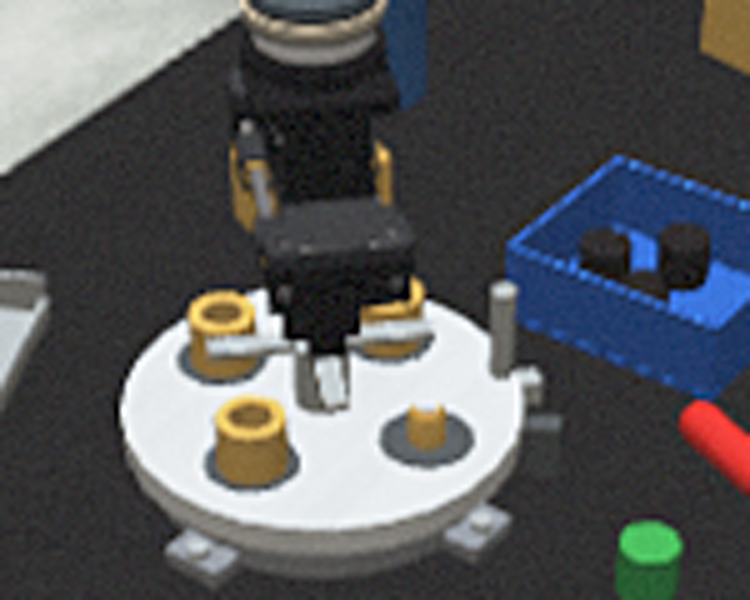

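The gripper straddles the bar above the arms and the sleeves are undisturbed. I'll close on the bar.

```bash
python3 -m inch '[-1,0.5,1.5,0,0,0,0.45,-1,0.5,1.5,0,0,0,1,-1,0.5,1.5,0,0,0,1,-1,0.5,1.5,0,0,0,1,-1,0.5,1.5,0,0,0,1,-1,0.5,1.5,0,0,0,1]' 15; python3 -c "
from h import *
go(576.4,-79.9,100,43)"
```

```text
clock: 47.82
tool_pos: [577.3, -80.1, 100.9]
ee_rot: [2.921, 1.151, 0.003]
wrist_force: [3.2, -2.4, -2.8]
grip_width: 11.8
t=47.8 now [577.3 -80.1 100.9] yaw 43.0 w 11.8 F [ 3.2 -2.4 -2.8] M [-0.43 -0.65 -0.01] q [ 0.44  0.5  -0.5   1.85  0.31  0.86 -1.03]
 row [-0.6 -0.7  0.9] [ 0.1 -0.1  0. ]
```

```bash
python3 -m inch '[0,0.5,0,0,0,6,1,0,0.5,0,0,0,12,1,0,0.5,0,0,0,18,1,0,0.5,0,0,0,24,1,0,0.5,0,0,0,30,1,0,0.5,0,0,0,36,1,0,0.5,0,0,0,40,1,0,0.5,0,0,0,40,1]'; python3 -c "
from h import *
go(576.4,-79.9,100,0)"; python3 -m inch '[0,0,0,0,0,2,1,0,0,0,0,0,4,1,0,0,0,0,0,5,1,0,0,0,0,0,5,1]'; python3 -c "
from h import *
go(576.4,-79.9,100,0)"
```

```text
clock: 48.82
tool_pos: [577.4, -80.2, 100.9]
ee_rot: [3.14, 0.084, 0.002]
wrist_force: [1.8, -3.7, -0.6]
grip_width: 11.5
t=48.8 now [577.4 -80.2 100.9] yaw 3.1 w 11.5 F [ 1.8 -3.7 -0.6] M [-0.55 -0.59 -0.03] q [ 0.32  0.48 -0.33  1.86  0.2   0.84 -1.63]
 row [-1.  -0.4  0.9] [ 0.1 -0.1  3.1]
clock: 49.32
tool_pos: [577.4, -80.2, 100.9]
ee_rot: [3.14, -0.056, 0.002]
wrist_force: [3.6, -4.5, -2.7]
grip_width: 11.6
t=49.3 now [577.4 -80.2 100.9] yaw -2.0 w 11.6 F [ 3.6 -4.5 -2.7] M [-0.75 -0.87 -0.04] q [ 0.3   0.47 -0.31  1.86  0.19  0.83 -1.71]
 row [-1.  -0.3  0.9] [ 0.  -0.1 -2. ]
```

```bash
python3 -m inch '[0,0,0,0,0,0,0.45,0,0,0,0,0,0,0.45,0,0,0,0,0,0,0.45,0,0,-40,0,0,0,0.45,0,0,-80,0,0,0,0.45,0,60,-80,0,0,0,0.6,0,120,-80,0,0,0,0.6,0,180,-80,0,0,0,0.6]'; python3 - <<'E'
from h import *
c=capture("top"); s=capture("side"); H=np.array([576.6,-80.1])
crop(c,235,130,390,240,5,"t16.png"); crop(s,190,110,340,230,5,"s16.png")
P=cloud(c)
m=(P[...,2]>100)&(np.hypot(P[...,0]-H[0],P[...,1]-H[1])<40)
u=onplane(c,np.argwhere(m)[:,::-1],128)[:,:2]; print(m.sum(),u.mean(0)); w,v=np.linalg.eigh(np.cov(u.T)); print("bar deg",np.degrees(np.arctan2(v[1,1],v[0,1])))
for cam in(c,s):
  Q=cloud(cam); m=(abs(Q[...,2]-107)<8)&(abs(np.hypot(Q[...,0]-H[0],Q[...,1]-H[1])-105)<20); p=Q[m].mean(0); d=p[:2]-H; print("pin",p.round(1),m.sum(),np.degrees(np.arctan2(d[1],d[0])),np.hypot(*d))
go(497,-150,150,45)
E
```

```text
clock: 50.32
tool_pos: [570.3, -260.5, 181.2]
ee_rot: [-3.141, 0.052, -0.0]
wrist_force: [0.7, 0.7, 0.2]
grip_width: 35.7
69 [576.77501761 -78.99128486]
bar deg 176.31364336356066
pin [ 502.  -150.6  108. ] 17 -136.60794652962014 102.60746443492378
pin [ 497.9 -149.5  106.2] 27 -138.5872933117889 104.89235826114985
t=50.4 now [ 568.  -268.9  180.4] yaw -2.7 w 34.7 F [-1.6 -0.9  0.1] M [-0.04  0.08 -0.01] q [ 0.57  0.44 -0.26  1.69  0.14  1.03 -1.36]
 row [ -76.4 -115.6   29.9] [  0.2   0.2 -47.7]
```

View pics/t16.png

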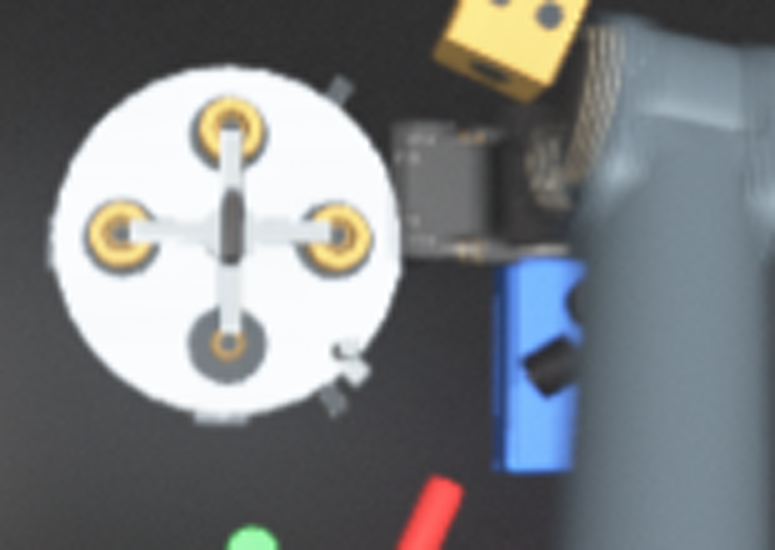

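View pics/s16.png

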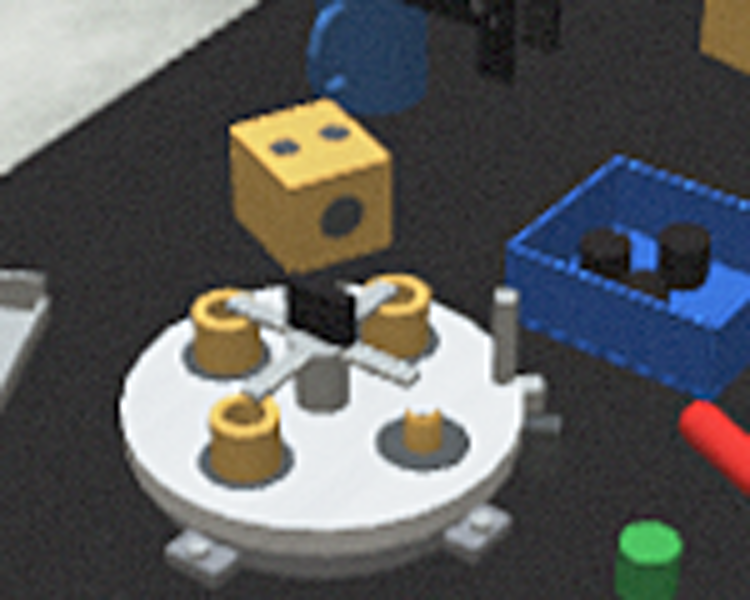

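The star is locked, with its arms over the sleeves. The pin is back at about −137.6°, near the loading stop. Next I'll grip the pin from above.

```bash
python3 -m inch '[0,0,0,0,0,0,0.55,-25,-35,0,0,0,-10,0.55,-50,-75,0,0,0,-20,0.55,-73,-113,0,0,0,-31,0.55,-73,-113,0,0,0,-41,0.55,-73,-113,0,0,0,-45,0.55,-73,-113,0,0,0,-45,0.55,-73,-113,0,0,0,-45,0.55]' 20; python3 -c "
from h import *
go(499,-150.6,130,42)"
```

```text
clock: 51.42
tool_pos: [501.5, -142.9, 180.9]
ee_rot: [-2.922, -1.153, -0.0]
wrist_force: [0.1, 0.3, -0.5]
grip_width: 39.0
t=51.4 now [ 501.5 -142.9  180.9] yaw 43.1 w 39.0 F [ 0.1  0.3 -0.5] M [ 0.01 -0.02  0.02] q [ 0.6   0.3  -0.49  1.92  0.17  0.96 -0.79]
 row [-7.1  3.9 50.9] [-0.  -0.   1.1]
```

```bash
python3 -m inch '[-7,4,20,0,0,1,0.55,-7,4,45,0,0,1,0.55,-7,4,60,0,0,1,0.55,-7,4,60,0,0,1,0.55]'; python3 -c "
from h import *
go(499,-150.6,78,42)
s=capture('side'); crop(s,220,110,320,210,6,'s17.png')"
```

```text
clock: 51.92
tool_pos: [498.5, -151.1, 119.9]
ee_rot: [-2.931, -1.127, 0.003]
wrist_force: [-0.1, -0.5, 0.9]
grip_width: 39.1
t=51.9 now [ 498.5 -151.1  119.9] yaw 42.1 w 39.1 F [-0.1 -0.5  0.9] M [-0.04 -0.03  0.03] q [ 0.58  0.38 -0.46  1.98  0.22  0.83 -0.83]
 row [ 0.8  0.1 41.9] [-0.1  0.1  0.1]
```

View pics/s17.png

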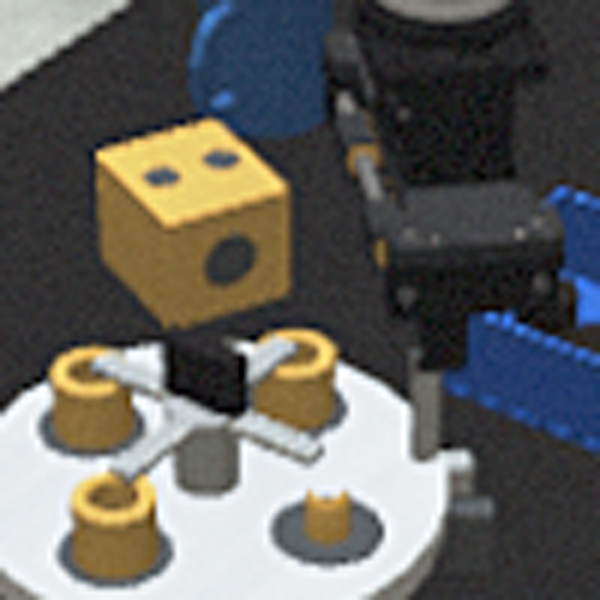

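The gripper is centred over the pin with its fingers on either side, so I'll go down and close.

```bash
python3 -m inch '[0.8,0,15,0,0,0,0.55,0.8,0,30,0,0,0,0.55,0.8,0,40,0,0,0,0.55,0.8,0,41,0,0,0,0.55,0.8,0,41,0,0,0,1,0.8,0,41,0,0,0,1,0.8,0,41,0,0,0,1,0.8,0,41,0,0,0,1]' 20; python3 -c "
from h import *
go(499,-150.6,78,42)"
```

```text
clock: 52.98
tool_pos: [500.0, -151.3, 80.2]
ee_rot: [2.932, 1.126, 0.001]
wrist_force: [0.4, -0.3, 1.4]
grip_width: 13.2
t=53.0 now [ 500.  -151.3   80.2] yaw 42.0 w 13.2 F [ 0.4 -0.3  1.4] M [-0.09 -0.06 -0.01] q [ 0.56  0.44 -0.43  2.01  0.27  0.75 -0.87]
 row [-0.3 -1.2  2.2] [ 0.1 -0.   0. ]
```

```bash
python3 -m inch '[0.3,7,0,0,0,-4,1,1.4,17.3,0,0,0,-9.5,1,3.9,28.1,0,0,0,-15.5,1,7.6,39.3,0,0,0,-22,1,12.3,49.3,0,0,0,-28,1,18,58.7,0,0,0,-34,1,24.6,67.5,0,0,0,-40,1,30.8,74.2,0,0,0,-45,1]'; python3 -c "
from h import *
go(499,-150.6,78,87)"
```

```text
clock: 53.98
tool_pos: [572.5, -185.1, 80.2]
ee_rot: [-2.275, -2.166, -0.001]
wrist_force: [-1.6, 1.6, 2.3]
grip_width: 13.0
t=54.0 now [ 572.5 -185.1   80.2] yaw 87.2 w 13.0 F [-1.6  1.6  2.3] M [ 0.33  0.18 -0.05] q [ 0.68  0.58 -0.6   1.82  0.42  0.87 -0.17]
 row [ 30.8 -75.1   2.3] [-0.  -0.   0.2]
```

```bash
python3 -m inch '[0.3,7,0,0,0,-4,1,1.4,17.3,0,0,0,-9.5,1,3.9,28.1,0,0,0,-15.5,1,7.6,39.3,0,0,0,-22,1,12.3,49.3,0,0,0,-28,1,18,58.7,0,0,0,-34,1,24.6,67.5,0,0,0,-40,1,28,71.3,0,0,0,-43,1]'; python3 -c "
from h import *
go(646,-158.5,78,132)"
```

```text
clock: 54.98
tool_pos: [645.0, -160.3, 80.3]
ee_rot: [-1.323, -2.848, -0.001]
wrist_force: [-1.6, 0.7, 3.6]
grip_width: 13.6
t=55.0 now [ 645.  -160.3   80.3] yaw 130.2 w 13.6 F [-1.6  0.7  3.6] M [ 0.23  0.34 -0.06] q [ 0.68  0.72 -0.76  1.65  0.57  1.    0.43]
 row [0.7 1.9 2.3] [ 0.  -0.1 -1.8]
```

```bash
python3 -m inch '[0,1,0,0,0,-0.7,1,0,2.5,0,0,0,-1.4,1,0,3.5,0,0,0,-2,1,0,3.5,0,0,0,-2,1]'; python3 -c "
from h import *
go(646,-158.5,78,132)"
```

```text
clock: 55.48
tool_pos: [647.3, -158.3, 80.3]
ee_rot: [-1.276, -2.87, -0.001]
wrist_force: [-3.1, 3.0, 4.9]
grip_width: 13.6
t=55.5 now [ 647.3 -158.3   80.3] yaw 132.0 w 13.6 F [-3.1  3.   4.9] M [ 0.61  0.43 -0.06] q [ 0.68  0.73 -0.76  1.65  0.57  1.01  0.46]
 row [ 0.7 -1.1  2.3] [ 0. -0.  0.]
```

```bash
python3 -m inch '[0,1,0,0,0,0,1,0,2,0,0,0,0,1,0,3,0,0,0,0,1,0,3,0,0,0,0,1]'; python3 -c "
from h import *
go(646,-158.5,78,132)"
```

```text
clock: 55.98
tool_pos: [647.5, -158.1, 80.3]
ee_rot: [-1.277, -2.866, 0.006]
wrist_force: [-7.8, 0.3, 9.2]
grip_width: 13.2
t=56.0 now [ 647.5 -158.1   80.3] yaw 132.0 w 13.2 F [-7.8  0.3  9.2] M [ 0.04  1.47 -0.03] q [ 0.68  0.73 -0.76  1.65  0.58  1.01  0.46]
 row [ 0.7 -1.4  2.3] [-0.3 -0.1 -0. ]
```

```bash
python3 -m inch '[0,-2,0,0,0,0,1,0,-2,0,0,0,0,0.6,0,-2,0,0,0,0,0.6,0,-2,0,0,0,0,0.6,0,-2,-40,0,0,0,0.6,0,-2,-90,0,0,0,0.6,-30,-2,-110,0,0,0,0.6,-80,-2,-110,0,0,0,0.6]'; python3 -c "
from h import *
go(620,-330,200,132)"
```

```text
clock: 56.98
tool_pos: [703.7, -217.0, 193.6]
ee_rot: [1.271, 2.867, 0.002]
wrist_force: [0.7, 0.2, 0.4]
grip_width: 35.1
t=57.0 now [ 703.7 -217.   193.6] yaw 132.2 w 35.1 F [0.7 0.2 0.4] M [ 0.04 -0.13  0.02] q [ 0.7   0.72 -0.8   1.37  0.52  1.26  0.62]
 row [ -27.6 -137.9   -6.7] [0.2 0.2 0.2]
```

Backing away to get a clear view.

```bash
python3 -m inch '[-10,-50,-5,0,0,0,0.6,-20,-100,-5,0,0,0,0.6,-35,-160,-5,0,0,0,0.6,-50,-220,-5,0,0,0,0.6,-50,-220,-5,0,0,0,0.6,-50,-220,-5,0,0,0,0.6]'; python3 - <<'E'
from h import *
go(620,-330,200,132)
c=capture("top"); s=capture("side"); H=np.array([576.6,-80.2])
crop(c,235,130,390,240,5,"t18.png"); crop(s,190,110,340,230,5,"s18.png")
for cam,nm in ((c,"top"),(s,"side")):
  Q=cloud(cam); r=np.hypot(Q[...,0]-H[0],Q[...,1]-H[1])
  m=(abs(Q[...,2]-107)<8)&(abs(r-105)<20); d=Q[m].mean(0)[:2]-H; print(nm,"pin",m.sum(),np.degrees(np.arctan2(d[1],d[0])),np.hypot(*d))
  m=(Q[...,2]>100)&(r<40); u=onplane(cam,np.argwhere(m)[:,::-1],128)[:,:2]; w,v=np.linalg.eigh(np.cov(u.T)); print("  bar",np.degrees(np.arctan2(v[1,1],v[0,1])))
  f=cam["frame"].astype(int); br=(f[...,2]-f[...,0]>35)
  for k in range(4):
    a=np.radians(-3+90*k); x,y=H+70*np.array([np.cos(a),np.sin(a)]); m=br&(np.hypot(Q[...,0]-x,Q[...,1]-y)<26)&(Q[...,2]>60); z=Q[m][:,2]; print("  at",-3+90*k,m.sum(),np.percentile(z,[50,80,95]).round(1) if len(z) else None,Q[m].mean(0)[:2].round(1) if m.any() else None,(x.round(1),y.round(1)))
E
```

```text
clock: 57.72
tool_pos: [572.0, -402.0, 194.7]
ee_rot: [1.277, 2.87, 0.002]
wrist_force: [-0.8, 0.8, -0.8]
grip_width: 34.5
t=57.7 now [ 572.  -402.   194.7] yaw 132.0 w 34.5 F [-0.8  0.8 -0.8] M [ 0.1  -0.16  0.03] q [ 1.05  0.66 -0.81  1.47  0.49  1.22  0.92]
 row [21.4 83.9 -5.2] [ 0.1 -0.   0. ]
top pin 13 -47.68503910432791 104.67002955209007
  bar 87.31703987157196
  at -3 85 [82.3 85.1 88.9] [649.9 -83.8] (np.float64(646.5), np.float64(-83.9))
  at 87 92 [82.  85.5 89.3] [581.6  -8.5] (np.float64(580.3), np.float64(-10.3))
  at 177 90 [82.2 84.9 87.1] [505.5 -76.2] (np.float64(506.7), np.float64(-76.5))
  at 267 14 [71.5 73.6 74.7] [ 571.6 -151.4] (np.float64(572.9), np.float64(-150.1))
side pin 24 -48.314172525323244 101.86455119943835
  bar 108.2883694827519
  at -3 142 [77.1 83.3 86. ] [642.2 -78. ] (np.float64(646.5), np.float64(-83.9))
  at 87 185 [76.  83.4 85.9] [574.8  -6.5] (np.float64(580.3), np.float64(-10.3))
  at 177 180 [77.5 83.6 86.5] [500.6 -72.8] (np.float64(506.7), np.float64(-76.5))
  at 267 36 [66.4 71.4 75.2] [ 568.  -145.2] (np.float64(572.9), np.float64(-150.1))
```

View pics/t18.png

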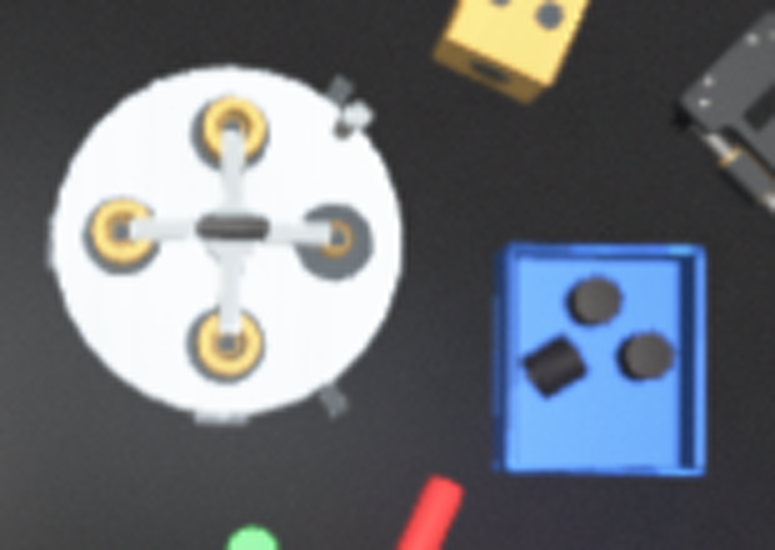

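View pics/s18.png

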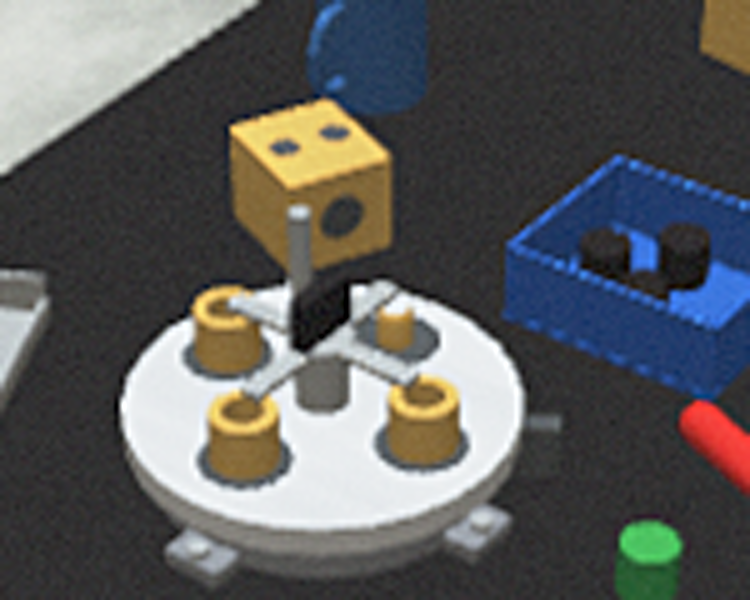

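The pin has turned about 89.5° by the top camera and 91.4° by the side camera, and stalled on the stop under push. The star bar at 87.3° agrees with the disc's axes at about 87°, so it is locked. The sleeve tops are at about 84 mm, the caps are in the bin, and the arm is clear, so I'll hand in.

```bash
python3 -m inch '[0,0,0,0,0,0,0.6,0,0,0,0,0,0,0.6,0,0,0,0,0,0,0.6,0,0,0,0,0,0,0.6]'; python3 -c "
from bench import *
print(sign_off())"
```

```text
clock: 58.32
tool_pos: [572.0, -402.2, 194.9]
ee_rot: [1.277, 2.871, -0.0]
wrist_force: [0.4, -0.4, -0.7]
grip_width: 34.5
the job is handed in; nothing more can be done
None
```

I finished the whole job and handed it in at about 58 s. The system gave no verdict, so what follows rests on my own last checks.

- **Caps:** the three caps present (spigots 1, 2 and 3) are in the blue bin, one lying on its side.
- **Sleeves:** the three sleeves present are home on spigots 2, 1 and 4. Their tops read about 84–85 mm from the top camera; the side camera read 83–84 mm after the turn.
- **Star:** I turned it clockwise about 45°. Its bar reads 87.3° against the disc axes at about 87°, so it is locked, with its arms over the spigots in both views.
- **Table:** turned by its pin until it stalled on the far stop, about 8 N against a further 3 mm push. The pin had moved 89.5° by the top camera and 91.4° by the side camera; 86° was needed.
- **Bystanders:** the arm stayed clear of the jar and valve block all run. The block looked in place in the last views, but I took no final check of the jar.

Things that went differently than planned:
- **Table nudged early:** on the way to the third cap I moved lower than intended and pushed the pin about 5° (0.09 rad). I re-measured before going on, and locking the star pushed the table back to near its start.
- **Sleeve knocked aside:** one sleeve moved about 10 mm during the run, and I found it again with the cameras.
- **Cameras disagreed:** sleeve positions differed by about 6 mm between the cameras, because the side view was picking up the sleeve walls. I used the top camera and confirmed it by the fit on each spigot.

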